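# Clamp a tissue cassette in the marking fixture

## Task

Take the yellow tissue cassette out of the tray and lay it flat in the nest of the marking fixture, with its sloping white writing end pointing away from the fixture's post. Then swing the blue clamp strap over it against its stop, and screw the black thumbscrew down clockwise, regripping as often as needed, until it is fully home and the pad holds the cassette; let go. Do not disturb the other cassettes, the reagent bottle or the slide box.

Things in the scene. Friction and masses are not known exactly. Their poses are not given: they have to be found in the camera images.
- cassette_yellow: the yellow plastic tissue cassette to be clamped, 41 mm long (x) by 29 mm wide (y) by 13 mm high, loose, 20 g, lying flat in the tray. Origin: centre of its underside, z up. The sloping white writing end is at +x (the last 9 mm there are only 7 mm high under the slope). Pinch it across its 29 mm width at mid-length. The three cassettes may be in any order in the tray
- label_end (a point): point on the yellow cassette at its writing end, 20 mm along +x from its origin, at underside height; axes as the cassette's
- cassette_green: green cassette of the same shape and size in the tray, to be left alone; origin as for the yellow one
- cassette_white: white cassette of the same shape and size in the tray, to be left alone; origin as for the yellow one
- tray: fixed magenta cardboard tray, 140 mm (x) by 205 mm (y), walls 30 mm high and 4 mm thick, floor 4 mm; origin centre of its underside. The cassettes lie in a row along its y, about 62 mm apart, their long sides roughly along its y and their writing ends towards its +y
- fixture: fixed marking fixture: aluminium plate 165 x 84 x 12 mm with a vertical post (20 mm diameter). Origin: on the post's axis at table height; +x points from the post to the nest, and the plate runs from x = -37 to 128 mm, y = -42 to 42 mm
- nest (a point): centre of the nest's floor, 85 mm along +x from the post's axis and 22 mm above the table; axes as the fixture's (+x away from the post). The nest is 45 mm by 33 mm between 5 mm high steel end walls and corner stubs, so the cassette has 2 mm play on every side; the middle 33 mm of its long sides are open for the fingers. In the nest the cassette's +x must point along this +x
- swing (a joint): angle of the blue clamp strap about the post: 0 = over the nest, against its stop; grows as the strap is swung away clockwise seen from above (up to 2.7 rad); at angle q the strap points at fixture yaw minus q. It turns easily (0.02 N m) and stays where it is left. The strap is 18 mm wide and 8 mm thick, its top 60 mm above the table when the screw reads 0; it rises and sinks with the screw
- pin (a point): point on the axis of the red upright pin at the strap's end, 21 mm above the strap's top and 7 mm below the pin's top. The pin is 10 mm in diameter, stands 28 mm above the strap, 100 mm from the post's axis; pinch or push it here to swing the strap
- pad: black spring pad, 16 mm diameter, under the strap 85 mm from the post's axis, so over the nest's centre when the strap is at its stop. Origin: centre of its underside. It yields upwards up to 7 mm (1.5 N/mm). Screw fully home, it presses a seated cassette with about 6 N; with the screw at 0 it clears the cassette by about 8 mm
- screw (a joint): turning angle of the black thumbscrew in rad: 0 = fully up, grows as it is turned clockwise seen from above, 11 = fully home against its hard stop (one and three quarter turns). It starts between 0 and 0.9. It sinks 6.8 mm per turn, taking the strap with it, needs about 0.06 N m and stays where it is left
- knob (a point): centre of the top face of the thumbscrew's knurled black knob, on the post's axis. The knob is a round cylinder 36 mm in diameter and 44 mm high standing 2 mm above the strap's top; this point is 106 mm above the table at screw 0 and sinks with it to about 94 mm. Grip it across its diameter about 14 mm below this point, from any yaw
- reagent: amber reagent bottle with black cap, 44 mm diameter, 105 mm high, loose, beside the post on the fixture's +y side; origin centre of its underside; leave alone
- slide_box: flat blue slide box, 50 x 85 x 32 mm, loose, on the fixture's -y side; origin centre of its underside; leave alone
Things that resemble listed ones, but are neither listed nor needed, are in the scene too. Leave any red look-alike of the cassette_yellow alone.

How it is judged:
On the way, in this order (a step that is already met when the one before it is completed fails the run):
1. the yellow cassette lies in the nest, writing end away from the post, let go, with the strap still aside (x of cassette_yellow in the frame of nest between -0.0035 and 0.0035 m and y of cassette_yellow in the frame of nest between -0.0035 and 0.0035 m and z of cassette_yellow in the frame of nest below 0.002 m and angle between cassette_yellow's own z axis and vertical below 0.06 rad and x of label_end in the frame of nest above 0.015 m and contact force between cassette_yellow and the fingers below 0.2 N and value of joint swing above 0.3 rad), for 0.2 s.
2. the strap has been swung over the cassette against its stop (x of cassette_yellow in the frame of nest between -0.0035 and 0.0035 m and y of cassette_yellow in the frame of nest between -0.0035 and 0.0035 m and z of cassette_yellow in the frame of nest below 0.002 m and angle between cassette_yellow's own z axis and vertical below 0.06 rad and x of label_end in the frame of nest above 0.015 m and value of joint swing below 0.07 rad), for 0.2 s.
3. the thumbscrew has been screwed home (all of step 2 and value of joint screw above 10.6 rad), for 0.2 s.
At the end, for the whole second after the job is handed in: Yellow cassette in the nest (within 3.5 mm of centre in x and y, under 2 mm above its floor, tilt under 0.06 rad, writing end away from the post), strap within 0.07 rad of its stop, screw within 0.4 rad of fully home, pad pressing it with over 4 N, at rest, released (all of step 3 and contact force between pad and cassette_yellow above 4 N and linear speed of cassette_yellow below 0.01 m/s); the robot touches nothing.
It fails at once if cassette green moved more than 20 mm or tipped over (distance of cassette_green from where it was at the start of the episode above 0.02 m or angle between cassette_green's own z axis and vertical above 0.4 rad).
It fails at once if cassette white moved more than 20 mm or tipped over (distance of cassette_white from where it was at the start of the episode above 0.02 m or angle between cassette_white's own z axis and vertical above 0.4 rad).
It fails at once if reagent moved more than 20 mm or tipped over (distance of reagent from where it was at the start of the episode above 0.02 m or angle between reagent's own z axis and vertical above 0.4 rad).
It fails at once if slide box moved more than 20 mm or tipped over (distance of slide_box from where it was at the start of the episode above 0.02 m or angle between slide_box's own z axis and vertical above 0.4 rad).
It also fails if it takes over 72 s, if anything falls off the work surface, if the arm or the gripper's body presses on something with over 40 N, if the wrist force passes 120 N, or if a joint passes its speed limit or range.

## Robot

A 6-joint arm with a two-finger parallel gripper is mounted at the origin on the work surface. World frame = base frame: x ahead of the robot, y to its left, z up, the work surface at z = 0. Lengths are in m, angles in rad, forces in N, time in s.
With the tool pointing down it reaches from about 0.3 to 0.875 m from the base axis. Payload 6.4 kg.
Tool frame: the origin (TCP) lies midway between the tips of the shut fingers; the grasp point (between the pads) lies 19 mm behind it (ctrl.pinch_z is the distance from the TCP to the grasp point, in m); z points along the fingers, y is the line along which they close (so a half turn about z gives the same grasp; the last joint's range is limited). The gripper opens to 85 mm and grips with 20 to 120 N. Pads are 22 mm wide; open, the fingers measure 114 mm over their backs; the gripper's body (76 mm by 85 mm) begins 54 mm behind the grasp point. The pads swing forward as they close: fully open they stand 13 mm farther back than shut.
Start: joints at [0.929, 0.181, 1.607, -0, 1.354, -0.206], TCP at [0.243, 0.521, 0.231] pointing down, gripper open.
Joint ranges: [-2.99, 2.99], [-0.89, 2.07], [0.3, 2.58], [-1.14, 4.28], [0, 2.63], [-3.12, 3.12]. Speed limits (rad/s): [2.57, 2.57, 3.01, 3.14, 3.14, 3.14].

## Interface

Orientations are given as a unit quaternion [w, x, y, z].
In Python, from bench import ctrl gives the robot as it stands.
- The arm moves only by the tool apply_moves, never from a script. Its argument "moves" is a list of rows, each an object with "jaw": the opening, from 0 (shut) to 1 (fully open); "offset": the shift along the tool's x, y, z in mm, a list of three; "rot": the turn, a rotation vector about the tool's x, y, z in degrees, a list of three. In form: [{"jaw": jaw, "offset": [dx, dy, dz], "rot": [ax, ay, az]}, ...]. A call has exactly 5 rows; each row shifts and turns the commanded pose from where the row before left it, along the tool's axes as they then stand; what a row does not reach is not made up. A row lasts 1/8 s, in which the tool goes at most 62.5 mm and 10.7 degrees, less where a joint would pass 70% of its speed; a pose out of reach is approached as far as the arm can. A call is refused whole if a number of a shift passes 62.5 or a number of a turn 10.7, either way. A call with a gripper value outside its range is refused whole. The fingers move at their own pace and stop on an object; the grip force is fixed at half the most. Time passes only in rows, so rows that do not move let the fingers close, or fill a call up. It gives the time, the measured TCP pose, the force, the opening and the grip force at its end, in the units of the state.
- ctrl.get_obs(): the state, without advancing time (a new reading comes with each control period).
- ctrl.camera(name): name is "scene" or "top" or "wrist"; returns (picture, depth): 420x560x3 uint8, red, green, blue; 420x560 float32, m along the optical axis (not along the pixel's ray), 0 where there is no reading.
- ctrl.camera_params(name): a dict with "K" (3x3 intrinsics, pixels), "dist" ([k1, k2, p1, p2, k3] as OpenCV has them; the pictures are not rectified), "cam_to_world" (4x4, takes a point from camera to world coordinates); the wrist camera has in their place "mount" (4x4, takes a point from camera to tool coordinates, whose origin is the TCP and whose axes are the flange's). Camera axes: x right, y down, z forward; pixel columns grow to the right and rows downward; lengths in m; the calibration is good to about 2 mm. A picture is of the moment at which its call begins: read the wrist's pose just before it. camera_params takes no time and is no camera call.
- ctrl.hand_in(): hands the job in; it is judged then, once.
Trained networks look in the newest picture that a camera, given by its name, has taken for a name from the list of things; names that differ only in an ending like _2 or _b are one class to them, and where a whole thing is asked for, a point or a joint stands for the part that bears it (a point fixed in the world has none). Each returns a list of dicts, best first, with "score" (0 to 1); they miss things now and then, are a little off and sometimes report something else, mostly with a low value. They report only what shows in the picture. A call takes as long as a camera call. They do not tell look-alikes from the thing itself.
- ctrl.outline_of(camera, target): "region" (420x560 bool, what is visible of it) and "position" ([column, row] in pixels, amid what is visible of it).
The state is a dict: "time_s": time; "q": joint angles; "dq": joint speeds; "joint_efforts": joint torques, N m; "eef_pos": TCP position; "eef_rot": TCP orientation; "wrist_force": force on the tool from outside, world axes, zero at the start; "torque": the same for the moment, N m; "opening": opening from 0.0 (shut) to 1.0 (fully open); "grasp_force": force on a finger pad.
Only numpy, scipy, OpenCV 4.12 (cv2) and the standard library are available. Lean on these libraries where they do the work, as an engineer would, in place of code of your own. Each camera call takes 0.05 s, during which the arm holds its last target. There are 200 camera calls.

## Working session

There is one attempt and no reset: what is moved stays moved. The work goes in short steps, Python scripts to look and compute and a tool call to move; the robot and the scene stay as the last step left them, time stands still between calls to the robot, and variables do not carry over. Pictures are saved under pics/ and viewed, at most 10 in all, crops included, and the job is handed in when it is done.

Besides the shell and the picture viewer there is one more tool, called after "Request:" by a JSON object that holds its "api" and its "payload", one argument or row to a line. apply_moves: Moves the arm, as the interface text tells. Its arguments: {"type":"object","properties":{"moves":{"type":"array"}},"required":["moves"]}

```bash
mkdir -p pics
cat > h.py <<'E'
import numpy as np, cv2
from bench import ctrl
def params(n):
    p=ctrl.camera_params(n); return np.array(p["K"]),np.array(p["dist"]),p
def c2w(n,obs=None):
    K,d,p=params(n)
    if "cam_to_world" in p: return np.array(p["cam_to_world"])
    o=obs or ctrl.get_obs(); T=np.eye(4); T[:3,:3]=R(o["eef_rot"]); T[:3,3]=o["eef_pos"]
    return T@np.array(p["mount"])
def R(q):
    from scipy.spatial.transform import Rotation as r
    return r.from_quat([q[1],q[2],q[3],q[0]]).as_matrix()
def cloud(n,depth,M):
    K,d,_=params(n); v,u=np.mgrid[:420,:560]
    x=cv2.undistortPoints(np.stack([u,v],-1).reshape(-1,1,2).astype(np.float64),K,d).reshape(420,560,2)
    P=np.dstack([x*depth[...,None],depth]); return P@M[:3,:3].T+M[:3,3]
def look(n):
    o=ctrl.get_obs(); M=c2w(n,o); im,dp=ctrl.camera(n); return im,dp,cloud(n,dp,M)
def save(im,f): cv2.imwrite("pics/"+f,im[:,:,::-1])
E
python3 - <<'E'
from h import *
o=ctrl.get_obs(); print(o["time_s"],o["eef_pos"],o["eef_rot"],ctrl.pinch_z)
print(np.array(ctrl.camera_params("wrist")["mount"]).round(3))
for n in("top","scene"):
    im,dp,P=look(n); save(im,n+".png")
    np.savez(n+".npz",im=im,P=P)
    for t in ["cassette_yellow","cassette_green","cassette_white","tray","fixture","swing","pin","knob","reagent","slide_box"]:
        for r in ctrl.outline_of(n,t)[:3]:
            m=r["region"]&(dp>0); q=P[m]
            print(n,t,round(r["score"],2),np.round(r["position"]),m.sum(),np.median(q,0).round(3) if len(q) else "")
E
```

```text
0.0 [0.24237291 0.52080312 0.23038352] [-3.44919910e-04  2.16174730e-01  9.76354298e-01 -8.07869150e-04] 0.0187
[[-0.    -0.951 -0.31   0.08 ]
 [ 1.    -0.    -0.001 -0.001]
 [ 0.001 -0.31   0.951 -0.144]
 [ 0.     0.     0.     1.   ]]
top cassette_yellow 0.68 [200. 263.] 209 [0.493 0.256 0.016]
top cassette_yellow 0.67 [114. 278.] 258 [0.459 0.433 0.013]
top cassette_yellow 0.32 [391. 300.] 461 [ 0.425 -0.153  0.072]
top cassette_green 0.76 [171. 275.] 243 [0.463 0.312 0.016]
top cassette_green 0.36 [226. 254.] 264 [0.512 0.199 0.016]
top cassette_white 0.78 [225. 254.] 241 [0.512 0.197 0.017]
top tray 0.86 [193. 274.] 5519 [0.482 0.26  0.005]
top fixture 0.66 [390. 241.] 3099 [ 0.556 -0.174  0.014]
top swing 0.91 [436. 232.] 352 [ 0.57  -0.259  0.06 ]
top pin 0.91 [437. 233.] 329 [ 0.571 -0.26   0.06 ]
top pin 0.66 [390. 241.] 3279 [ 0.557 -0.175  0.013]
top knob 0.69 [391. 238.] 3146 [ 0.556 -0.174  0.014]
top knob 0.6 [410. 252.] 322 [ 0.525 -0.195  0.105]
top reagent 0.6 [389. 302.] 462 [ 0.425 -0.153  0.071]
top slide_box 0.59 [449. 177.] 966 [ 0.704 -0.308  0.031]
top slide_box 0.46 [194. 275.] 5509 [0.482 0.26  0.005]
top slide_box 0.23 [390. 303.] 448 [ 0.425 -0.153  0.072]
scene cassette_yellow 0.54 [394. 172.] 130 [0.463 0.431 0.011]
scene cassette_green 0.64 [355. 176.] 100 [0.467 0.31  0.016]
scene tray 0.6 [338. 184.] 2732 [0.479 0.256 0.005]
scene fixture 0.8 [194. 220.] 1912 [ 0.559 -0.184  0.013]
scene swing 0.69 [166. 222.] 312 [ 0.563 -0.259  0.058]
scene pin 0.56 [165. 221.] 282 [ 0.566 -0.259  0.058]
scene knob 0.6 [184. 202.] 244 [ 0.538 -0.2    0.101]
scene reagent 0.7 [199. 176.] 339 [ 0.437 -0.159  0.063]
scene reagent 0.38 [342. 187.] 139 [0.498 0.255 0.015]
scene slide_box 0.97 [148. 274.] 690 [ 0.715 -0.306  0.03 ]
```

Run:
```python
import cv2,numpy as np
a=cv2.imread("pics/top.png")
cv2.imwrite("pics/topc.png",cv2.resize(a[150:340,80:480],None,fx=2,fy=2,interpolation=cv2.INTER_CUBIC))
```

```text
(no output)
```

View pics/topc.png

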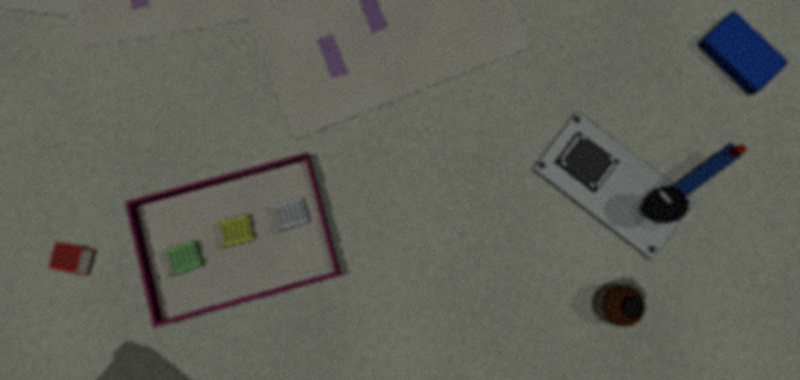

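Candidates (top pixels): the red look-alike at (114,278) outside the tray; in the tray green (171,275), yellow (200,263) and white (225,254). I choose yellow at (200,263). Next I'll fit the plate and tray geometry and check the yellow one close up.

Run:
```python
from h import *
d=np.load("top.npz"); P=d["P"]; im=d["im"].astype(int)
def rect(m,t):
    r=cv2.minAreaRect((P[m][:,:2]*1000).astype(np.float32)); print(t,m.sum(),np.round(r[0],1),np.round(r[1],1),round(r[2],1))
v,u=np.mgrid[:420,:560]
box=lambda a,b,c,e:(u>a)&(u<b)&(v>c)&(v<e)
m=box(340,430,200,285)&(P[...,2]>.008)&(P[...,2]<.016); 
m=cv2.morphologyEx(m.astype(np.uint8),cv2.MORPH_OPEN,np.ones((3,3)))>0
rect(m,"plate")
m=box(140,255,220,320)&(P[...,2]>.025)&(P[...,2]<.034); rect(m,"trayrim")
m=box(395,425,235,265)&(P[...,2]>.098); rect(m,"knobtop"); print(np.median(P[m],0), P[m][:,2].max())
m=box(410,460,215,255)&(abs(P[...,2]-.06)<.008); rect(m,"strap")
m=box(185,215,250,275)&(P[...,2]>.0135)&(P[...,2]<.025); rect(m,"yellow")
m=box(340,395,205,250)&(P[...,2]>.019)&(P[...,2]<.035); rect(m,"nest")
m=box(425,460,215,255)&(P[...,2]>.07); print("pin",m.sum(),P[m].mean(0) if m.any() else "")
m=box(370,420,270,320)&(P[...,2]>.09); rect(m,"cap")
m=box(420,480,150,200)&(P[...,2]>.025); rect(m,"slidebox")
```

```text
plate 1655 [ 554.2 -165.8] [163.6  84.5] 53.2
trayrim 656 [484.5 255.9] [141.4 206.9] 16.8
knobtop 267 [503.4 -73.9] [ 35.4 296.5] 10.4
[ 0.52594927 -0.20004921  0.10549754] 1.03847072140217
strap 298 [ 567.3 -255.6] [19.1 80.4] 36.8
yellow 212 [492.5 255.3] [28.7 38. ] 14.0
nest 468 [ 577.4 -134.1] [55.7 43.9] 53.1
pin 38 [ 0.56284331 -0.21661753  0.25933573]
cap 118 [435.7 -50.7] [242.7  20.3] 83.6
slidebox 846 [ 574.1 -145.7] [ 86.2 478.8] 38.4
```

```bash
cat >> h.py <<'E'
def plan(x,y,z,yaw,nmax=62,rows=None,way=None):
    """rows to bring TCP (mm) / tool-x yaw (deg), tool down; way=+1/-1 forces turn sense"""
    o=ctrl.get_obs(); M=R(o["eef_rot"]); p=np.array(o["eef_pos"])*1000
    y0=np.degrees(np.arctan2(M[1,0],M[0,0])); dy=(yaw-y0+180)%360-180
    if way and np.sign(dy)!=way and abs(dy)>1: dy+=360*way
    d=np.array([x,y,z])-p; n=rows or int(max(1,np.ceil(max(np.linalg.norm(d)/nmax,abs(dy)/10.6))))
    print("n",n,"yaw0 %.1f dyaw %.1f d"%(y0,dy),d.round(1),"tilt",M[2].round(3),"q6 %.2f"%o["q"][5])
    for i in range(n):
        a=np.radians(y0+dy*i/n); c,s=np.cos(a),np.sin(a); e=d/n
        print([round(c*e[0]+s*e[1],1),round(s*e[0]-c*e[1],1),round(-e[2],1)],"rz",round(-dy/n,1))
E
python3 - <<'E'
from h import *
plan(492,255,160,104)
E
```

```text
n 6 yaw0 155.0 dyaw -51.0 d [ 249.3 -266.3  -71.3] tilt [ 0. -0. -1.] q6 -0.21
[np.float64(-56.4), np.float64(-22.7), np.float64(11.9)] rz 8.5
[np.float64(-59.1), np.float64(-14.1), np.float64(11.9)] rz 8.5
[np.float64(-60.6), np.float64(-5.2), np.float64(11.9)] rz 8.5
[np.float64(-60.7), np.float64(3.8), np.float64(11.9)] rz 8.5
[np.float64(-59.4), np.float64(12.7), np.float64(11.9)] rz 8.5
[np.float64(-56.9), np.float64(21.4), np.float64(11.9)] rz 8.5
```

Request:
{"api": "apply_moves", "payload": {
  "moves": [
    {"jaw": 1, "offset": [-56, -23, 10], "rot": [0, 0, 8.5]},
    {"jaw": 1, "offset": [-59, -14, 10], "rot": [0, 0, 8.5]},
    {"jaw": 1, "offset": [-60, -5, 10], "rot": [0, 0, 8.5]},
    {"jaw": 1, "offset": [-60, 4, 10], "rot": [0, 0, 8.5]},
    {"jaw": 1, "offset": [-59, 13, 10], "rot": [0, 0, 8.5]}
  ]
}}

```text
time_s: 1.72
eef_pos: [0.4506, 0.2997, 0.1813]
eef_rot: [0.0, 0.557, 0.83, 0.0]
wrist_force: [-0.7, -0.0, 0.9]
opening: 1.0
grasp_force: 0.0
```

Run:
```python
from h import *
im,dp,P=look("wrist"); save(im,"w1.png")
for r in ctrl.outline_of("wrist","cassette_yellow")[:3]:
    m=r["region"]&(dp>0)&(P[...,2]>.0145); q=P[m]*1000
    rc=cv2.minAreaRect(q[:,:2].astype(np.float32)); print(round(r["score"],2),np.round(r["position"]),m.sum(),np.median(q,0).round(1),rc)
plan(492,255,160,104)
```

```text
0.68 [347.  54.] 535 [459.6 436.7  14.9] ((459.9085693359375, 435.416259765625), (33.64695358276367, 28.525358200073242), 79.79130554199219)
0.63 [305. 234.] 895 [491.7 256.5  18. ] ((491.9915771484375, 256.25244140625), (28.95136833190918, 39.76264572143555), 15.397751808166504)
n 1 yaw0 112.0 dyaw -8.0 d [ 39.4 -41.8 -20.4] tilt [-0.002 -0.    -1.   ] q6 -0.02
[np.float64(-53.5), np.float64(20.8), np.float64(20.4)] rz 8.0
```

View pics/w1.png

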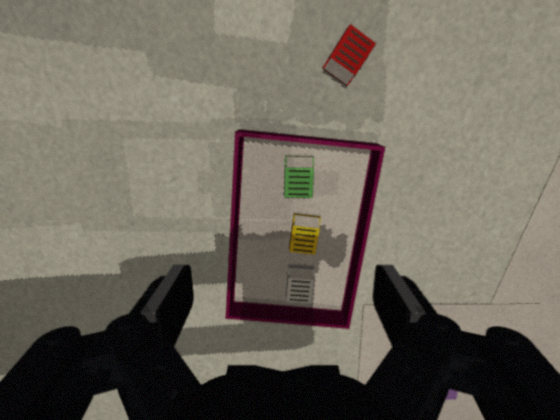

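The picture shows the tray with green (299,177), yellow (305,234) and white (299,290), plus the red look-alike (350,55) outside the tray. The yellow's white writing end is at its upper end (306,218), towards green, so at yaw about 105°. I'll grasp it there.

Run:
```python
from h import *
plan(492,256,60,105.4,rows=3)
```

```text
n 3 yaw0 112.0 dyaw -6.6 d [  39.4  -40.8 -120.4] tilt [-0.002 -0.    -1.   ] q6 -0.02
[np.float64(-17.5), np.float64(7.1), np.float64(40.1)] rz 2.2
[np.float64(-17.2), np.float64(7.7), np.float64(40.1)] rz 2.2
[np.float64(-16.9), np.float64(8.4), np.float64(40.1)] rz 2.2
```

Request:
{"api": "apply_moves", "payload": {
  "moves": [
    {"jaw": 0.6, "offset": [-17.5, 7.1, 40], "rot": [0, 0, 2.2]},
    {"jaw": 0.6, "offset": [-17.2, 7.7, 40], "rot": [0, 0, 2.2]},
    {"jaw": 0.6, "offset": [-16.9, 8.4, 40], "rot": [0, 0, 2.2]},
    {"jaw": 0.6, "offset": [0, 0, 0], "rot": [0, 0, 0]},
    {"jaw": 0.6, "offset": [0, 0, 0], "rot": [0, 0, 0]}
  ]
}}

```text
time_s: 2.45
eef_pos: [0.4892, 0.2617, 0.0624]
eef_rot: [0.0, 0.602, 0.799, 0.0]
wrist_force: [0.2, 0.2, 1.1]
opening: 0.604
grasp_force: 0.0
```

Run:
```python
from h import *
plan(492,256,5,105.4,rows=2)
```

```text
n 2 yaw0 106.0 dyaw -0.6 d [  2.8  -5.7 -57.4] tilt [ 0.     0.001 -1.   ] q6 -0.00
[np.float64(-3.1), np.float64(0.5), np.float64(28.7)] rz 0.3
[np.float64(-3.1), np.float64(0.6), np.float64(28.7)] rz 0.3
```

Request:
{"api": "apply_moves", "payload": {
  "moves": [
    {"jaw": 0.6, "offset": [-3.1, 0.5, 18], "rot": [0, 0, 0.6]},
    {"jaw": 0.6, "offset": [-3.1, 0.6, 18], "rot": [0, 0, 0]},
    {"jaw": 0.6, "offset": [0, 0, 18], "rot": [0, 0, 0]},
    {"jaw": 0.6, "offset": [0, 0, 3.4], "rot": [0, 0, 0]},
    {"jaw": 0.6, "offset": [0, 0, 0], "rot": [0, 0, 0]}
  ]
}}

```text
time_s: 3.08
eef_pos: [0.4915, 0.2551, 0.0034]
eef_rot: [-0.0, 0.606, 0.795, -0.0]
wrist_force: [1.0, -0.4, 0.9]
opening: 0.6
grasp_force: 0.0
```

Run:
```python
from h import *
plan(492,256,5,105.4,rows=1)
```

```text
n 1 yaw0 105.3 dyaw 0.1 d [0.5 0.9 1.6] tilt [ 0.    -0.001 -1.   ] q6 -0.00
[np.float64(0.8), np.float64(0.7), np.float64(-1.6)] rz -0.1
```

Request:
{"api": "apply_moves", "payload": {
  "moves": [
    {"jaw": 0.6, "offset": [1, 0.7, -1.8], "rot": [0, 0, 0]},
    {"jaw": 0.2, "offset": [0, 0, 0], "rot": [0, 0, 0]},
    {"jaw": 0.1, "offset": [0, 0, 0], "rot": [0, 0, 0]},
    {"jaw": 0.1, "offset": [0, 0, 0], "rot": [0, 0, 0]},
    {"jaw": 0.1, "offset": [0, 0, 0], "rot": [0, 0, 0]}
  ]
}}

```text
time_s: 3.7
eef_pos: [0.4931, 0.2566, 0.0068]
eef_rot: [0.001, 0.606, 0.795, 0.001]
wrist_force: [0.1, 0.1, 5.1]
opening: 0.316
grasp_force: 59.8
```

Request:
{"api": "apply_moves", "payload": {
  "moves": [
    {"jaw": 0.1, "offset": [0, 0, 0], "rot": [0, 0, 0]},
    {"jaw": 0.1, "offset": [0, 0, -15], "rot": [0, 0, 0]},
    {"jaw": 0.1, "offset": [0, 0, -50], "rot": [0, 0, 0]},
    {"jaw": 0.1, "offset": [0, 0, -55], "rot": [0, 0, 0]},
    {"jaw": 0.1, "offset": [0, 0, 0], "rot": [0, 0, 0]}
  ]
}}

```text
time_s: 4.32
eef_pos: [0.4958, 0.2574, 0.1317]
eef_rot: [0.003, 0.606, 0.795, 0.004]
wrist_force: [0.6, -0.1, 0.5]
opening: 0.32
grasp_force: 59.3
```

Run:
```python
from h import *
im,dp,P=look("wrist"); save(im[180:,130:430],"w2.png")
o=ctrl.get_obs(); print(o["eef_pos"])
for r in ctrl.outline_of("wrist","cassette_yellow")[:3]:
    m=r["region"]&(dp>0); q=P[m]*1000
    print(round(r["score"],2),np.round(r["position"]),m.sum(),np.median(q,0).round(1),cv2.minAreaRect(q[:,:2].astype(np.float32)))
plan(577.6,-134.2,120,53.3)
```

```text
[0.49393734 0.2567918  0.12885865]
0.61 [284. 265.] 4771 [493.7 261.9 142.8] ((513.010986328125, 207.50982666015625), (31.53774070739746, 150.12521362304688), 20.258316040039062)
n 7 yaw0 105.3 dyaw -52.0 d [  85.2 -390.6   -6.7] tilt [-0.     0.002 -1.   ] q6 -0.00
[np.float64(-57.0), np.float64(-3.0), np.float64(1.0)] rz 7.4
[np.float64(-56.9), np.float64(4.4), np.float64(1.0)] rz 7.4
[np.float64(-55.9), np.float64(11.7), np.float64(1.0)] rz 7.4
[np.float64(-53.9), np.float64(18.8), np.float64(1.0)] rz 7.4
[np.float64(-51.0), np.float64(25.7), np.float64(1.0)] rz 7.4
[np.float64(-47.3), np.float64(32.0), np.float64(1.0)] rz 7.4
[np.float64(-42.7), np.float64(37.9), np.float64(1.0)] rz 7.4
```

View pics/w2.png

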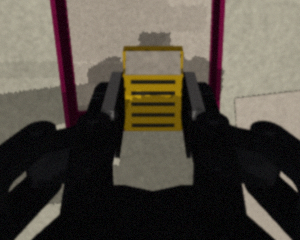

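The yellow cassette is held, its white writing end towards tool +x (crop pixel 155,60). I'll move to a spot just short of the nest and measure both in the tool frame.

Request:
{"api": "apply_moves", "payload": {
  "moves": [
    {"jaw": 0.1, "offset": [-57, -4, -14], "rot": [0, 0, 8.6]},
    {"jaw": 0.1, "offset": [-57, 4, -14], "rot": [0, 0, 8.7]},
    {"jaw": 0.1, "offset": [-56, 12, -14], "rot": [0, 0, 8.7]},
    {"jaw": 0.1, "offset": [-54, 21, 0], "rot": [0, 0, 8.7]},
    {"jaw": 0.1, "offset": [-51, 29, 0], "rot": [0, 0, 8.7]}
  ]
}}

```text
time_s: 5.05
eef_pos: [0.5441, -0.0285, 0.1661]
eef_rot: [-0.001, 0.859, 0.512, -0.001]
wrist_force: [0.4, -0.1, 0.2]
opening: 0.319
grasp_force: 59.3
```

Run:
```python
from h import *
plan(547.7,-174.3,170,53.3)
```

```text
n 3 yaw0 61.6 dyaw -8.3 d [   3.6 -145.8    3.9] tilt [-0.001 -0.003 -1.   ] q6 0.22
[np.float64(-42.2), np.float64(24.1), np.float64(-1.3)] rz 2.8
[np.float64(-41.0), np.float64(26.2), np.float64(-1.3)] rz 2.8
[np.float64(-39.7), np.float64(28.1), np.float64(-1.3)] rz 2.8
```

Request:
{"api": "apply_moves", "payload": {
  "moves": [
    {"jaw": 0.1, "offset": [-42, 24, -1], "rot": [0, 0, 2.8]},
    {"jaw": 0.1, "offset": [-41, 26, -1], "rot": [0, 0, 2.8]},
    {"jaw": 0.1, "offset": [-40, 28, -1], "rot": [0, 0, 2.8]},
    {"jaw": 0.1, "offset": [0, 0, 0], "rot": [0, 0, 0]},
    {"jaw": 0.1, "offset": [0, 0, 0], "rot": [0, 0, 0]}
  ]
}}

```text
time_s: 5.68
eef_pos: [0.548, -0.1719, 0.169]
eef_rot: [-0.002, 0.893, 0.45, -0.001]
wrist_force: [-0.9, 0.2, -0.8]
opening: 0.319
grasp_force: 59.3
```

Run:
```python
from h import *
im,dp,P=look("wrist"); o=ctrl.get_obs(); save(im,"w3.png")
M=R(o["eef_rot"]); T=(P-np.array(o["eef_pos"]))@M*1000   # tool frame mm
np.savez("w3.npz",im=im,P=P,T=T,dp=dp,pos=o["eef_pos"],M=M)
hsv=cv2.cvtColor(im,cv2.COLOR_RGB2HSV)
y=(hsv[...,0]>20)&(hsv[...,0]<35)&(hsv[...,1]>100)&(abs(T[...,0])<60)&(abs(T[...,1])<30)&(T[...,2]<30)&(dp>0)
q=T[y]; print(y.sum(),np.percentile(q,[1,50,99],axis=0).round(1))
rc=cv2.minAreaRect(q[:,:2].astype(np.float32)); print(rc)
m=(P[...,2]>.0235)&(P[...,2]<.03)&(np.hypot(P[...,0]-.5776,P[...,1]+.1342)<.045)
print("walls tool",m.sum(),cv2.minAreaRect((T[m][:,:2]).astype(np.float32)),"world",cv2.minAreaRect((P[m][:,:2]*1000).astype(np.float32)))
print(o["eef_pos"],o["q"][5])
```

```text
3888 [[-20.2 -16.8 -92.5]
 [ -1.    0.6 -11.1]
 [ 20.3  20.7   0.4]]
((-0.04616737365722656, 0.5992774963378906), (58.17741775512695, 41.59379959106445), 88.8553695678711)
walls tool 1262 ((46.850669860839844, 2.858518600463867), (43.35446548461914, 55.19247817993164), 89.99699401855469) world ((577.9620971679688, -135.14010620117188), (55.192501068115234, 43.35834884643555), 53.576961517333984)
[ 0.54819543 -0.17139343  0.16930741] 0.12586042159717042
```

View pics/w3.png

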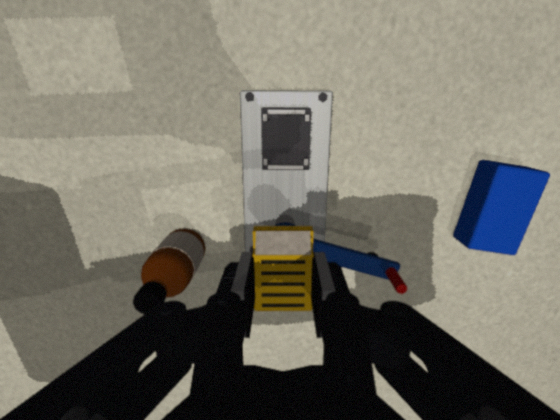

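The picture shows the nest (286,140) at the plate's far end, the strap swung aside with its pin at (398,280), and the cassette held with its writing end towards the nest side. I'll move over the nest and go down.

Request:
{"api": "apply_moves", "payload": {
  "moves": [
    {"jaw": 0.1, "offset": [24, 1.1, 5], "rot": [0, 0, 0]},
    {"jaw": 0.1, "offset": [23, 1.1, 30], "rot": [0, 0, 0]},
    {"jaw": 0.1, "offset": [0, 0, 45], "rot": [0, 0, 0]},
    {"jaw": 0.1, "offset": [0, 0, 35], "rot": [0, 0, 0]},
    {"jaw": 0.1, "offset": [0, 0, 0], "rot": [0, 0, 0]}
  ]
}}

```text
time_s: 6.35
eef_pos: [0.5759, -0.1332, 0.0523]
eef_rot: [-0.003, 0.892, 0.451, -0.002]
wrist_force: [-0.1, -0.5, 0.5]
opening: 0.318
grasp_force: 59.3
```

Run:
```python
from h import *
plan(577.7,-134.8,30,53.5,rows=2)
```

```text
n 2 yaw0 53.7 dyaw -0.2 d [  1.8  -1.6 -22.3] tilt [-0.001 -0.008 -1.   ] q6 0.21
[np.float64(-0.1), np.float64(1.2), np.float64(11.1)] rz 0.1
[np.float64(-0.1), np.float64(1.2), np.float64(11.1)] rz 0.1
```

Request:
{"api": "apply_moves", "payload": {
  "moves": [
    {"jaw": 0.1, "offset": [0, 1.2, 5], "rot": [0, 0, 0]},
    {"jaw": 0.1, "offset": [0, 1, 8], "rot": [0, 0, 0]},
    {"jaw": 0.1, "offset": [0, 0, 5], "rot": [0, 0, 0]},
    {"jaw": 0.1, "offset": [0, 0, 0], "rot": [0, 0, 0]},
    {"jaw": 0.1, "offset": [0, 0, 0], "rot": [0, 0, 0]}
  ]
}}

```text
time_s: 6.98
eef_pos: [0.5807, -0.1377, 0.038]
eef_rot: [0.0, 0.893, 0.45, 0.0]
wrist_force: [0.4, 0.3, -0.3]
opening: 0.321
grasp_force: 59.3
```

Run:
```python
from h import *
plan(577.6,-134.8,26,53.5,rows=2); o=ctrl.get_obs(); print(o["wrist_force"])
```

```text
n 2 yaw0 53.5 dyaw -0.0 d [ -3.1   2.9 -12. ] tilt [ 0.  0. -1.] q6 0.21
[np.float64(0.2), np.float64(-2.1), np.float64(6.0)] rz 0.0
[np.float64(0.2), np.float64(-2.1), np.float64(6.0)] rz 0.0
[ 0.42069177  0.27460098 -0.28512947]
```

Request:
{"api": "apply_moves", "payload": {
  "moves": [
    {"jaw": 0.1, "offset": [0, -2.1, 0], "rot": [0, 0, 0]},
    {"jaw": 0.1, "offset": [0, -2.1, 0], "rot": [0, 0, 0]},
    {"jaw": 0.1, "offset": [0, 0, 0], "rot": [0, 0, 0]},
    {"jaw": 0.1, "offset": [0, 0, 0], "rot": [0, 0, 0]},
    {"jaw": 0.1, "offset": [0, 0, 0], "rot": [0, 0, 0]}
  ]
}}

```text
time_s: 7.6
eef_pos: [0.5772, -0.135, 0.0377]
eef_rot: [0.0, 0.893, 0.45, 0.0]
wrist_force: [0.3, -0.3, -0.2]
opening: 0.316
grasp_force: 59.3
```

Run:
```python
from h import *
plan(577.6,-134.8,26,53.5,rows=2); o=ctrl.get_obs(); print(o["wrist_force"],np.round(o["dq"],3))
```

```text
n 2 yaw0 53.5 dyaw -0.0 d [  0.4   0.2 -11.7] tilt [ 0.  0. -1.] q6 0.21
[np.float64(0.2), np.float64(0.1), np.float64(5.9)] rz 0.0
[np.float64(0.2), np.float64(0.1), np.float64(5.9)] rz 0.0
[ 0.32299421 -0.28818474 -0.19888825] [-0.     0.001 -0.001  0.    -0.001 -0.001]
```

Aligned; I'll lower.

Request:
{"api": "apply_moves", "payload": {
  "moves": [
    {"jaw": 0.1, "offset": [0.3, 0.2, 4], "rot": [0, 0, 0]},
    {"jaw": 0.1, "offset": [0, 0, 4], "rot": [0, 0, 0]},
    {"jaw": 0.1, "offset": [0, 0, 3], "rot": [0, 0, 0]},
    {"jaw": 0.1, "offset": [0, 0, 0], "rot": [0, 0, 0]},
    {"jaw": 0.1, "offset": [0, 0, 0], "rot": [0, 0, 0]}
  ]
}}

```text
time_s: 8.22
eef_pos: [0.5775, -0.1349, 0.0267]
eef_rot: [0.0, 0.893, 0.45, -0.0]
wrist_force: [-0.3, -1.2, -0.3]
opening: 0.316
grasp_force: 59.3
```

Run:
```python
from h import *
plan(577.6,-134.8,26,53.5,rows=2); o=ctrl.get_obs(); print(o["wrist_force"],o["torque"])
im,dp,P=look("wrist"); save(im,"w4.png")
```

```text
n 2 yaw0 53.5 dyaw -0.0 d [ 0.1  0.1 -0.7] tilt [-0. -0. -1.] q6 0.21
[np.float64(0.1), np.float64(0.0), np.float64(0.3)] rz 0.0
[np.float64(0.1), np.float64(0.0), np.float64(0.3)] rz 0.0
[-0.30797983 -1.17921606 -0.34033743] [-0.01603742 -0.02284746 -0.01531559]
```

View pics/w4.png

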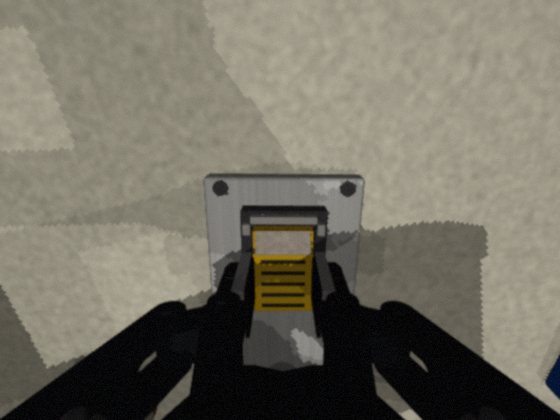

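The cassette (283,268) sits between the corner stubs with no contact force. I'll lower 1.5 mm and release.

Request:
{"api": "apply_moves", "payload": {
  "moves": [
    {"jaw": 0.1, "offset": [0, 0, 1], "rot": [0, 0, 0]},
    {"jaw": 0.1, "offset": [0, 0, 0.5], "rot": [0, 0, 0]},
    {"jaw": 0.45, "offset": [0, 0, 0], "rot": [0, 0, 0]},
    {"jaw": 0.5, "offset": [0, 0, 0], "rot": [0, 0, 0]},
    {"jaw": 0.5, "offset": [0, 0, 0], "rot": [0, 0, 0]}
  ]
}}

```text
time_s: 8.9
eef_pos: [0.5775, -0.1349, 0.0252]
eef_rot: [0.0, 0.893, 0.45, 0.0]
wrist_force: [0.6, -0.3, -0.3]
opening: 0.501
grasp_force: 0.0
```

Request:
{"api": "apply_moves", "payload": {
  "moves": [
    {"jaw": 0.5, "offset": [0, 0, -20], "rot": [0, 0, 0]},
    {"jaw": 0.5, "offset": [0, 0, -60], "rot": [0, 0, 0]},
    {"jaw": 0.5, "offset": [0, 0, -60], "rot": [0, 0, 0]},
    {"jaw": 0.5, "offset": [-15, 0, 0], "rot": [0, 0, 0]},
    {"jaw": 0.5, "offset": [0, 0, 0], "rot": [0, 0, 0]}
  ]
}}

```text
time_s: 9.52
eef_pos: [0.5683, -0.1475, 0.1662]
eef_rot: [0.001, 0.893, 0.45, 0.0]
wrist_force: [0.3, 0.5, -0.5]
opening: 0.503
grasp_force: 0.0
```

Run:
```python
from h import *
im,dp,P=look("wrist"); o=ctrl.get_obs(); save(im,"w5.png")
d=np.array([np.cos(np.radians(53.5)),np.sin(np.radians(53.5))]); n=np.array([-d[1],d[0]])
c=np.array([.5775,-.1348]); X=(P[...,:2]-c)@d*1000; Y=(P[...,:2]-c)@n*1000; Z=P[...,2]*1000
near=(abs(X)<35)&(abs(Y)<30)
for a,b in((32,45),(23.5,30)):
    m=near&(Z>a)&(Z<b); print(m.sum(),np.percentile(X[m],[1,99]).round(1),np.percentile(Y[m],[1,99]).round(1),np.median(Z[m]).round(1))
m=near&(abs(X)<10)&(abs(Y)<12); print("top plane",np.polyfit(X[m],Z[m],1).round(3),np.polyfit(Y[m],Z[m],1).round(3))
for r in ctrl.outline_of("wrist","pin")[:3]: 
    q=P[r["region"]&(dp>0)]*1000; print(r["score"],r["position"],q[q[:,2]>70].mean(0) if (q[:,2]>70).any() else "")
hsv=cv2.cvtColor(im,cv2.COLOR_RGB2HSV); red=((hsv[...,0]<6)|(hsv[...,0]>174))&(hsv[...,1]>150)&(hsv[...,2]>60)&(Z>60)&(Z<95)
print("red",red.sum(),(P[red]*1000).mean(0).round(1) if red.any() else "")
plan(587,-282,110,-53)
```

```text
1355 [-19.6  18.1] [-14.4  14.2] 36.1
726 [-26.1  26.6] [-21.7  20.9] 27.5
top plane [ -7.148 196.255] [4.30000e-02 2.30016e+02]
0.58 [318.5, 286.3] [ 591.36946806 -257.30076836   99.65974881]
red 0 
n 11 yaw0 53.5 dyaw -106.5 d [  19.4 -135.5  -54.1] tilt [-0.    -0.002 -1.   ] q6 0.18
[np.float64(-8.9), np.float64(8.7), np.float64(4.9)] rz 9.7
[np.float64(-7.3), np.float64(10.1), np.float64(4.9)] rz 9.7
[np.float64(-5.5), np.float64(11.2), np.float64(4.9)] rz 9.7
[np.float64(-3.5), np.float64(11.9), np.float64(4.9)] rz 9.7
[np.float64(-1.4), np.float64(12.4), np.float64(4.9)] rz 9.7
[np.float64(0.7), np.float64(12.4), np.float64(4.9)] rz 9.7
[np.float64(2.7), np.float64(12.1), np.float64(4.9)] rz 9.7
[np.float64(4.7), np.float64(11.5), np.float64(4.9)] rz 9.7
[np.float64(6.6), np.float64(10.5), np.float64(4.9)] rz 9.7
[np.float64(8.3), np.float64(9.3), np.float64(4.9)] rz 9.7
[np.float64(9.7), np.float64(7.8), np.float64(4.9)] rz 9.7
```

View pics/w5.png

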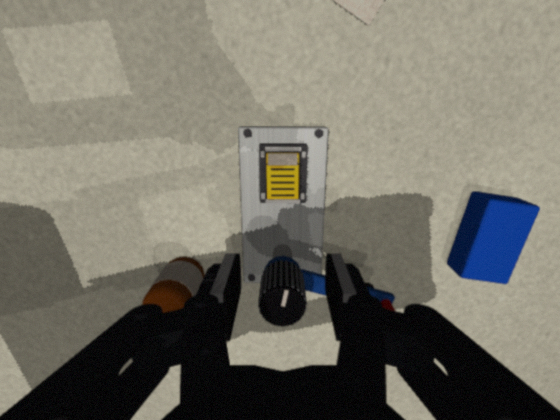

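The cassette lies seated in the nest (283,178), writing end away from the post. The strap is still aside, its pin at about (385,302). Next I'll go above the pin with tool yaw 180°, which also prepares for the screw stroke, and cage the pin there.

Run:
```python
from h import *
plan(588,-282,150,179.9,rows=13,way=1)
im,dp,P=look("top"); hsv=cv2.cvtColor(im,cv2.COLOR_RGB2HSV); Z=P[...,2]
v,u=np.mgrid[:420,:560]
red=((hsv[...,0]<8)|(hsv[...,0]>172))&(hsv[...,1]>110)&(u>420)&(u<460)&(v>210)&(v<250)
print(red.sum(),u[red].mean(),v[red].mean(),np.round(P[red]*1000)[:12])
K,d,p=params("top"); M=np.array(p["cam_to_world"]); ray=np.append(cv2.undistortPoints(np.array([[[u[red].mean(),v[red].mean()]]]),K,d).ravel(),1)
r=M[:3,:3]@ray; 
for z in(.075,.088): print(z,(M[:3,3]+r*(z-M[2,3])/r[2]).round(4))
```

```text
n 13 yaw0 53.5 dyaw 126.4 d [  20.4 -135.5  -14.1] tilt [-0.    -0.002 -1.   ] q6 0.18
[np.float64(-7.4), np.float64(7.5), np.float64(1.1)] rz -9.7
[np.float64(-8.6), np.float64(6.1), np.float64(1.1)] rz -9.7
[np.float64(-9.5), np.float64(4.6), np.float64(1.1)] rz -9.7
[np.float64(-10.1), np.float64(2.9), np.float64(1.1)] rz -9.7
[np.float64(-10.5), np.float64(1.1), np.float64(1.1)] rz -9.7
[np.float64(-10.5), np.float64(-0.7), np.float64(1.1)] rz -9.7
[np.float64(-10.3), np.float64(-2.4), np.float64(1.1)] rz -9.7
[np.float64(-9.7), np.float64(-4.1), np.float64(1.1)] rz -9.7
[np.float64(-8.9), np.float64(-5.7), np.float64(1.1)] rz -9.7
[np.float64(-7.8), np.float64(-7.1), np.float64(1.1)] rz -9.7
[np.float64(-6.5), np.float64(-8.3), np.float64(1.1)] rz -9.7
[np.float64(-5.0), np.float64(-9.3), np.float64(1.1)] rz -9.7
[np.float64(-3.3), np.float64(-10.0), np.float64(1.1)] rz -9.7
0 nan nan []
0.075 [nan nan nan]
0.088 [nan nan nan]<stdin>:6: RuntimeWarning: Mean of empty slice.
  ret = ret.dtype.type(ret / rcount)
<stdin>:7: RuntimeWarning: Mean of empty slice.
```

Request:
{"api": "apply_moves", "payload": {
  "moves": [
    {"jaw": 0.5, "offset": [-7, 8, 1], "rot": [0, 0, -9.7]},
    {"jaw": 0.5, "offset": [-9, 6, 1], "rot": [0, 0, -9.7]},
    {"jaw": 0.5, "offset": [-9.5, 4.6, 1], "rot": [0, 0, -9.7]},
    {"jaw": 0.5, "offset": [-10, 3, 1], "rot": [0, 0, -9.7]},
    {"jaw": 0.5, "offset": [-10.5, 1, 1], "rot": [0, 0, -9.7]}
  ]
}}

```text
time_s: 10.3
eef_pos: [0.5763, -0.1987, 0.1584]
eef_rot: [-0.002, 0.627, 0.779, -0.0]
wrist_force: [-0.1, 0.2, -1.1]
opening: 0.503
grasp_force: 0.0
```

Request:
{"api": "apply_moves", "payload": {
  "moves": [
    {"jaw": 0.5, "offset": [-10.5, -1, 1], "rot": [0, 0, -9.7]},
    {"jaw": 0.5, "offset": [-10, -2.5, 1], "rot": [0, 0, -9.7]},
    {"jaw": 0.5, "offset": [-10, -4, 1], "rot": [0, 0, -9.7]},
    {"jaw": 0.5, "offset": [-9, -6, 1], "rot": [0, 0, -9.7]},
    {"jaw": 0.5, "offset": [-8, -7, 1], "rot": [0, 0, -9.7]}
  ]
}}

```text
time_s: 10.92
eef_pos: [0.5839, -0.2512, 0.1533]
eef_rot: [-0.002, 0.252, 0.968, 0.001]
wrist_force: [0.3, -0.1, 0.6]
opening: 0.501
grasp_force: 0.0
```

Request:
{"api": "apply_moves", "payload": {
  "moves": [
    {"jaw": 0.35, "offset": [-6.5, -8, 1], "rot": [0, 0, -9.7]},
    {"jaw": 0.35, "offset": [-5, -9, 1], "rot": [0, 0, -9.7]},
    {"jaw": 0.35, "offset": [-3, -10, 1], "rot": [0, 0, -9.7]},
    {"jaw": 0.35, "offset": [0, 0, 0], "rot": [0, 0, 0]},
    {"jaw": 0.35, "offset": [0, 0, 0], "rot": [0, 0, 0]}
  ]
}}

```text
time_s: 11.55
eef_pos: [0.5887, -0.2816, 0.1512]
eef_rot: [-0.001, 0.005, 1.0, 0.001]
wrist_force: [-0.4, 0.7, -0.5]
opening: 0.345
grasp_force: 0.0
```

Run:
```python
from h import *
d0=np.load("top.npz"); im=d0["im"]; hsv=cv2.cvtColor(im,cv2.COLOR_RGB2HSV)
v,u=np.mgrid[:420,:560]
red=((hsv[...,0]<8)|(hsv[...,0]>172))&(hsv[...,1]>110)&(u>420)&(u<470)&(v>205)&(v<255)
print(red.sum())
if red.any():
  K,d,p=params("top"); M=np.array(p["cam_to_world"]); ray=np.append(cv2.undistortPoints(np.array([[[u[red].mean(),v[red].mean()]]]),K,d).ravel(),1)
  r=M[:3,:3]@ray; print((M[:3,3]+r*(.08-M[2,3])/r[2]).round(4))
im,dp,P=look("wrist"); hsv=cv2.cvtColor(im,cv2.COLOR_RGB2HSV); Z=P[...,2]
red=((hsv[...,0]<8)|(hsv[...,0]>172))&(hsv[...,1]>120)&(Z>.05)&(Z<.1)
print(red.sum(),(P[red]*1000).min(0).round(1),(P[red]*1000).max(0).round(1)) if red.any() else 0
b=(hsv[...,0]>100)&(hsv[...,0]<130)&(hsv[...,1]>120)&(abs(Z-.06)<.008)
if b.any(): print(cv2.minAreaRect((P[b][:,:2]*1000).astype(np.float32)), np.median(Z[b]))
for r in ctrl.outline_of("wrist","pin")[:2]: print(r["score"],r["position"])
plan(588,-282,70,180)
```

```text
23
[ 0.5865 -0.2815  0.08  ]
247 [ 515.  -288.    63.7] [ 590.4 -217.    91. ]
((559.0339965820312, -248.760009765625), (22.440135955810547, 99.54183197021484), 41.13028335571289) 0.06078402708817135
0.77 [323.3, 175.7]
n 2 yaw0 179.5 dyaw 0.5 d [ -0.9  -0.3 -81.7] tilt [ 0.001  0.001 -1.   ] q6 -2.19
[np.float64(0.5), np.float64(-0.1), np.float64(40.9)] rz -0.2
[np.float64(0.5), np.float64(-0.1), np.float64(40.9)] rz -0.2
```

Request:
{"api": "apply_moves", "payload": {
  "moves": [
    {"jaw": 0.35, "offset": [2, 0, 30], "rot": [0, 0, 0]},
    {"jaw": 0.35, "offset": [0, 0, 35], "rot": [0, 0, 0]},
    {"jaw": 0.35, "offset": [0, 0, 14], "rot": [0, 0, 0]},
    {"jaw": 0.2, "offset": [0, 0, 0], "rot": [0, 0, 0]},
    {"jaw": 0.2, "offset": [0, 0, 0], "rot": [0, 0, 0]}
  ]
}}

```text
time_s: 12.28
eef_pos: [0.588, -0.283, 0.0748]
eef_rot: [0.001, 0.003, 1.0, -0.001]
wrist_force: [-0.1, -0.9, -0.6]
opening: 0.202
grasp_force: 0.0
```

Run:
```python
from h import *
o=ctrl.get_obs(); p=np.array(o["eef_pos"])*1000; print(p,o["opening"],o["wrist_force"],o["grasp_force"])
c=np.array([527,-203]); last=p[:2]
for a in np.linspace(-52.5,55,16)[1:]:
    q=c+100*np.array([np.cos(np.radians(a)),np.sin(np.radians(a))]); e=q-last; last=q
    print(round(a,1),"tool",[round(-e[0],1),round(e[1],1)])
```

```text
[ 587.99668879 -282.99995283   74.78342526] 0.20209614683973667 [-0.12753912 -0.860983   -0.58526627] 0.0
-45.3 tool [np.float64(-9.3), np.float64(8.9)]
-38.2 tool [np.float64(-8.3), np.float64(9.3)]
-31.0 tool [np.float64(-7.1), np.float64(10.3)]
-23.8 tool [np.float64(-5.8), np.float64(11.1)]
-16.7 tool [np.float64(-4.3), np.float64(11.7)]
-9.5 tool [np.float64(-2.8), np.float64(12.2)]
-2.3 tool [np.float64(-1.3), np.float64(12.4)]
4.8 tool [np.float64(0.3), np.float64(12.5)]
12.0 tool [np.float64(1.8), np.float64(12.4)]
19.2 tool [np.float64(3.4), np.float64(12.0)]
26.3 tool [np.float64(4.8), np.float64(11.5)]
33.5 tool [np.float64(6.2), np.float64(10.8)]
40.7 tool [np.float64(7.5), np.float64(10.0)]
47.8 tool [np.float64(8.7), np.float64(9.0)]
55.0 tool [np.float64(9.8), np.float64(7.8)]
```

Request:
{"api": "apply_moves", "payload": {
  "moves": [
    {"jaw": 0.2, "offset": [-9.3, 9, 0], "rot": [0, 0, 0]},
    {"jaw": 0.2, "offset": [-8.3, 9.5, 0], "rot": [0, 0, 0]},
    {"jaw": 0.2, "offset": [-7, 10.5, 0], "rot": [0, 0, 0]},
    {"jaw": 0.2, "offset": [-6, 11, 0], "rot": [0, 0, 0]},
    {"jaw": 0.2, "offset": [-4, 11.7, 0], "rot": [0, 0, 0]}
  ]
}}

```text
time_s: 12.9
eef_pos: [0.6222, -0.2297, 0.073]
eef_rot: [-0.0, 0.003, 1.0, 0.0]
wrist_force: [0.0, -0.5, 0.1]
opening: 0.197
grasp_force: 0.2
```

Request:
{"api": "apply_moves", "payload": {
  "moves": [
    {"jaw": 0.2, "offset": [-2.8, 12.2, 0], "rot": [0, 0, 0]},
    {"jaw": 0.2, "offset": [-1.3, 12.4, 0], "rot": [0, 0, 0]},
    {"jaw": 0.2, "offset": [0.3, 12.5, 0], "rot": [0, 0, 0]},
    {"jaw": 0.2, "offset": [1.8, 12.4, 0], "rot": [0, 0, 0]},
    {"jaw": 0.2, "offset": [3.4, 12, 0], "rot": [0, 0, 0]}
  ]
}}

```text
time_s: 13.52
eef_pos: [0.6207, -0.1686, 0.0732]
eef_rot: [-0.0, 0.003, 1.0, 0.0]
wrist_force: [0.3, 0.2, -0.4]
opening: 0.204
grasp_force: 0.1
```

Request:
{"api": "apply_moves", "payload": {
  "moves": [
    {"jaw": 0.2, "offset": [4.8, 11.5, 0], "rot": [0, 0, 0]},
    {"jaw": 0.2, "offset": [6.2, 10.8, 0], "rot": [0, 0, 0]},
    {"jaw": 0.2, "offset": [7.5, 10, 0], "rot": [0, 0, 0]},
    {"jaw": 0.2, "offset": [8, 8, 0], "rot": [0, 0, 0]},
    {"jaw": 0.2, "offset": [0, 0, 0], "rot": [0, 0, 0]}
  ]
}}

```text
time_s: 14.15
eef_pos: [0.594, -0.1282, 0.0731]
eef_rot: [-0.0, 0.003, 1.0, 0.0]
wrist_force: [-0.0, -0.7, -0.1]
opening: 0.203
grasp_force: 0.0
```

Run:
```python
from h import *
o=ctrl.get_obs(); p=np.array(o["eef_pos"])*1000; print(p,o["opening"],o["wrist_force"],o["grasp_force"])
print(np.degrees(np.arctan2(p[1]+203,p[0]-527)),np.hypot(p[1]+203,p[0]-527))
```

```text
[ 593.95042626 -128.24273776   73.0992087 ] 0.20298402819486847 [-0.04332343 -0.66573465 -0.08020874] 0.0
48.153301406175856 100.35441113367256
```

Request:
{"api": "apply_moves", "payload": {
  "moves": [
    {"jaw": 0.2, "offset": [4, 4, 0], "rot": [0, 0, 0]},
    {"jaw": 0.2, "offset": [4, 3, 0], "rot": [0, 0, 0]},
    {"jaw": 0.2, "offset": [0, 2, 0], "rot": [0, 0, 0]},
    {"jaw": 0.2, "offset": [0, 1, 0], "rot": [0, 0, 0]},
    {"jaw": 0.2, "offset": [0, 1, 0], "rot": [0, 0, 0]}
  ]
}}

```text
time_s: 14.78
eef_pos: [0.5849, -0.1195, 0.0724]
eef_rot: [-0.002, 0.003, 1.0, -0.001]
wrist_force: [-7.5, -8.9, -1.7]
opening: 0.2
grasp_force: 4.3
```

Request:
{"api": "apply_moves", "payload": {
  "moves": [
    {"jaw": 0.2, "offset": [0, 0.5, 0], "rot": [0, 0, 0]},
    {"jaw": 0.2, "offset": [0, 0.5, 0], "rot": [0, 0, 0]},
    {"jaw": 0.2, "offset": [0, 0.5, 0], "rot": [0, 0, 0]},
    {"jaw": 0.2, "offset": [0, 0, 0], "rot": [0, 0, 0]},
    {"jaw": 0.2, "offset": [0, 0, 0], "rot": [0, 0, 0]}
  ]
}}

```text
time_s: 15.4
eef_pos: [0.5843, -0.1187, 0.0721]
eef_rot: [-0.003, 0.004, 1.0, -0.001]
wrist_force: [-8.3, -9.8, -0.7]
opening: 0.196
grasp_force: 5.1
```

Request:
{"api": "apply_moves", "payload": {
  "moves": [
    {"jaw": 0.25, "offset": [0, -3.5, 0], "rot": [0, 0, 0]},
    {"jaw": 0.3, "offset": [0, 0, 0], "rot": [0, 0, 0]},
    {"jaw": 0.3, "offset": [0, 0, -20], "rot": [0, 0, 0]},
    {"jaw": 0.3, "offset": [0, 0, -50], "rot": [0, 0, 0]},
    {"jaw": 0.5, "offset": [0, 0, -20], "rot": [0, 0, 0]}
  ]
}}

```text
time_s: 16.02
eef_pos: [0.589, -0.1204, 0.1681]
eef_rot: [0.003, 0.003, 1.0, -0.001]
wrist_force: [1.0, -0.4, 0.4]
opening: 0.492
grasp_force: 0.0
```

Run:
```python
from h import *
plan(527,-203,150,239,rows=6,way=1)
im,dp,P=look("wrist"); hsv=cv2.cvtColor(im,cv2.COLOR_RGB2HSV); Z=P[...,2]*1000
b=(hsv[...,0]>100)&(hsv[...,0]<130)&(hsv[...,1]>120)&(abs(Z-60)<8)&(P[...,0]<.63)
print(b.sum(),cv2.minAreaRect((P[b][:,:2]*1000).astype(np.float32)))
red=((hsv[...,0]<8)|(hsv[...,0]>172))&(hsv[...,1]>120)&(Z>70)&(Z<95)
print(red.sum(),(P[red]*1000).mean(0).round(1)) if red.any() else 0
```

```text
n 6 yaw0 179.7 dyaw 59.3 d [-62.  -82.6 -18.1] tilt [-0.006 -0.002 -1.   ] q6 -1.96
[np.float64(10.3), np.float64(-13.8), np.float64(3.0)] rz -9.9
[np.float64(12.5), np.float64(-11.9), np.float64(3.0)] rz -9.9
[np.float64(14.3), np.float64(-9.5), np.float64(3.0)] rz -9.9
[np.float64(15.8), np.float64(-6.9), np.float64(3.0)] rz -9.9
[np.float64(16.7), np.float64(-4.1), np.float64(3.0)] rz -9.9
[np.float64(17.2), np.float64(-1.2), np.float64(3.0)] rz -9.9
2160 ((558.8173217773438, -160.01473999023438), (102.4913558959961, 23.500215530395508), 47.66112518310547)
182 [ 584.5 -125.6   84.4]
```

The strap is at its stop: the pin bears 53.4° from the post. Now the knob.

Request:
{"api": "apply_moves", "payload": {
  "moves": [
    {"jaw": 0.75, "offset": [10.3, -13.8, 1], "rot": [0, 0, -9.9]},
    {"jaw": 0.75, "offset": [12.5, -12, 1], "rot": [0, 0, -9.9]},
    {"jaw": 0.75, "offset": [14.3, -9.5, 1], "rot": [0, 0, -9.9]},
    {"jaw": 0.75, "offset": [15.8, -7, 1], "rot": [0, 0, -9.9]},
    {"jaw": 0.75, "offset": [16.7, -4.1, 1], "rot": [0, 0, -9.9]}
  ]
}}

```text
time_s: 16.7
eef_pos: [0.5343, -0.1888, 0.1575]
eef_rot: [-0.0, -0.418, 0.908, 0.0]
wrist_force: [0.0, 0.2, 0.5]
opening: 0.75
grasp_force: 0.0
```

Request:
{"api": "apply_moves", "payload": {
  "moves": [
    {"jaw": 0.75, "offset": [17.2, -1.2, 3], "rot": [0, 0, -9.9]},
    {"jaw": 0.75, "offset": [0, 0, 0], "rot": [0, 0, 0]},
    {"jaw": 0.75, "offset": [0, 0, 0], "rot": [0, 0, 0]},
    {"jaw": 0.75, "offset": [0, 0, 0], "rot": [0, 0, 0]},
    {"jaw": 0.75, "offset": [0, 0, 0], "rot": [0, 0, 0]}
  ]
}}

```text
time_s: 17.32
eef_pos: [0.5316, -0.1913, 0.155]
eef_rot: [-0.008, -0.484, 0.875, -0.005]
wrist_force: [-0.7, -0.0, -0.2]
opening: 0.754
grasp_force: 0.0
```

Run:
```python
from h import *
im,dp,P=look("wrist"); Z=P[...,2]*1000
m=(Z>102)&(Z<111)&(np.hypot(P[...,0]-.527,P[...,1]+.203)<.03)
print(m.sum(),cv2.minEnclosingCircle((P[m][:,:2]*1000).astype(np.float32)),np.median(Z[m]),np.median(P[m],0))
plan(527,-203,74,239,rows=2); print(ctrl.get_obs()["opening"])
```

```text
2341 ((526.420654296875, -203.670654296875), 19.113452911376953) 106.77365017922084 [ 0.52585092 -0.20500911  0.10677365]
n 2 yaw0 -122.1 dyaw 1.1 d [ -4.6 -11.7 -80.9] tilt [ 0.019 -0.001 -1.   ] q6 -3.12
[np.float64(6.2), np.float64(-1.2), np.float64(40.5)] rz -0.6
[np.float64(6.2), np.float64(-1.1), np.float64(40.5)] rz -0.6
0.7536011706423957
```

Request:
{"api": "apply_moves", "payload": {
  "moves": [
    {"jaw": 0.75, "offset": [0, 0, 0], "rot": [0, 0, 5]},
    {"jaw": 0.75, "offset": [0, 0, 0], "rot": [0, 0, 5]},
    {"jaw": 0.75, "offset": [0, 0, 0], "rot": [0, 0, 0]},
    {"jaw": 0.75, "offset": [0, 0, 0], "rot": [0, 0, 0]},
    {"jaw": 0.75, "offset": [0, 0, 0], "rot": [0, 0, 0]}
  ]
}}

```text
time_s: 18.0
eef_pos: [0.5314, -0.1914, 0.1549]
eef_rot: [-0.008, -0.406, 0.914, -0.006]
wrist_force: [-1.0, 0.4, -0.1]
opening: 0.749
grasp_force: 0.0
```

Run:
```python
from h import *
plan(526.7,-203.2,74,229,rows=3); print(np.round(ctrl.get_obs()["q"],3))
```

```text
n 3 yaw0 -132.1 dyaw 1.1 d [ -4.7 -11.8 -80.9] tilt [ 0.019 -0.004 -1.   ] q6 -2.94
[np.float64(4.0), np.float64(-1.5), np.float64(27.0)] rz -0.4
[np.float64(4.0), np.float64(-1.4), np.float64(27.0)] rz -0.4
[np.float64(4.0), np.float64(-1.4), np.float64(27.0)] rz -0.4
[-0.545  0.241  1.699 -0.021  1.202 -2.944]
```

Request:
{"api": "apply_moves", "payload": {
  "moves": [
    {"jaw": 0.75, "offset": [4, -1.5, 0], "rot": [-0.2, -1.1, 0]},
    {"jaw": 0.75, "offset": [4, -1.5, 0], "rot": [0, 0, 0]},
    {"jaw": 0.75, "offset": [4, -1.4, 10], "rot": [0, 0, 0]},
    {"jaw": 0.75, "offset": [0, 0, 20], "rot": [0, 0, 0]},
    {"jaw": 0.75, "offset": [0, 0, 0], "rot": [0, 0, 0]}
  ]
}}

```text
time_s: 18.62
eef_pos: [0.5251, -0.2026, 0.1227]
eef_rot: [-0.001, -0.405, 0.914, 0.002]
wrist_force: [0.0, 0.7, -0.2]
opening: 0.753
grasp_force: 0.0
```

Run:
```python
from h import *
plan(526.7,-203.2,74,228,rows=2)
```

```text
n 2 yaw0 -132.2 dyaw 0.2 d [  1.6  -0.6 -48.7] tilt [ 0.     0.004 -1.   ] q6 -2.98
[np.float64(-0.3), np.float64(-0.8), np.float64(24.4)] rz -0.1
[np.float64(-0.3), np.float64(-0.8), np.float64(24.4)] rz -0.1
```

Request:
{"api": "apply_moves", "payload": {
  "moves": [
    {"jaw": 0.75, "offset": [-0.3, -1, 24], "rot": [0, 0, 0]},
    {"jaw": 0.75, "offset": [0, 0, 24], "rot": [0, 0, 0]},
    {"jaw": 0.75, "offset": [0, 0, 0], "rot": [0, 0, 0]},
    {"jaw": 0.2, "offset": [0, 0, 0], "rot": [0, 0, 0]},
    {"jaw": 0.2, "offset": [0, 0, 0], "rot": [0, 0, 0]}
  ]
}}

```text
time_s: 19.25
eef_pos: [0.5274, -0.2031, 0.0789]
eef_rot: [-0.0, -0.406, 0.914, 0.001]
wrist_force: [-8.7, 5.7, 8.8]
opening: 0.404
grasp_force: 58.8
```

Request:
{"api": "apply_moves", "payload": {
  "moves": [
    {"jaw": 0.2, "offset": [0, 0, 0], "rot": [0, 0, 0]},
    {"jaw": 0.2, "offset": [0, 0, 0], "rot": [0, 0, 0]},
    {"jaw": 0.2, "offset": [0, 0, 0.1], "rot": [0, 0, 5]},
    {"jaw": 0.2, "offset": [0, 0, 0.2], "rot": [0, 0, 10]},
    {"jaw": 0.2, "offset": [0, 0, 0.2], "rot": [0, 0, 10]}
  ]
}}

```text
time_s: 19.88
eef_pos: [0.5271, -0.2029, 0.0784]
eef_rot: [-0.0, -0.196, 0.981, 0.001]
wrist_force: [-7.3, 5.2, 10.8]
opening: 0.404
grasp_force: 58.9
```

Run:
```python
from h import *
plan(526.7,-203.2,74,228,rows=1); o=ctrl.get_obs();print(o["torque"],o["q"])
```

```text
n 1 yaw0 -157.4 dyaw 25.4 d [-0.4 -0.3 -4.4] tilt [ 0.001  0.001 -1.   ] q6 -2.54
[np.float64(0.4), np.float64(-0.1), np.float64(4.4)] rz -25.4
[0.83542614 1.26333079 0.09301774] [-5.77798768e-01  3.43957623e-01  1.74391393e+00  2.94430113e-04
  1.05501243e+00 -2.54238640e+00]
```

Request:
{"api": "apply_moves", "payload": {
  "moves": [
    {"jaw": 0.2, "offset": [0, 0, 0.2], "rot": [0, 0, 10.5]},
    {"jaw": 0.2, "offset": [0, 0, 0.2], "rot": [0, 0, 10.5]},
    {"jaw": 0.2, "offset": [0, 0, 0.2], "rot": [0, 0, 10.5]},
    {"jaw": 0.2, "offset": [0, 0, 0.2], "rot": [0, 0, 10.5]},
    {"jaw": 0.2, "offset": [0, 0, 0.2], "rot": [0, 0, 10.5]}
  ]
}}

```text
time_s: 20.5
eef_pos: [0.5269, -0.2024, 0.0774]
eef_rot: [-0.001, 0.258, 0.966, 0.001]
wrist_force: [-8.9, 7.0, 12.1]
opening: 0.401
grasp_force: 59.1
```

Request:
{"api": "apply_moves", "payload": {
  "moves": [
    {"jaw": 0.2, "offset": [0, 0, 0.2], "rot": [0, 0, 10.5]},
    {"jaw": 0.2, "offset": [0, 0, 0.2], "rot": [0, 0, 10.5]},
    {"jaw": 0.2, "offset": [0, 0, 0.2], "rot": [0, 0, 10.5]},
    {"jaw": 0.2, "offset": [0, 0, 0.2], "rot": [0, 0, 10.5]},
    {"jaw": 0.2, "offset": [0, 0, 0.2], "rot": [0, 0, 10.5]}
  ]
}}

```text
time_s: 21.12
eef_pos: [0.527, -0.2019, 0.0763]
eef_rot: [-0.001, 0.659, 0.752, 0.001]
wrist_force: [-6.5, 9.1, 12.3]
opening: 0.405
grasp_force: 59.2
```

Request:
{"api": "apply_moves", "payload": {
  "moves": [
    {"jaw": 0.2, "offset": [0, 0, 0.2], "rot": [0, 0, 10.5]},
    {"jaw": 0.2, "offset": [0, 0, 0.2], "rot": [0, 0, 10.5]},
    {"jaw": 0.2, "offset": [0, 0, 0.2], "rot": [0, 0, 10.5]},
    {"jaw": 0.2, "offset": [0, 0, 0.2], "rot": [0, 0, 10.5]},
    {"jaw": 0.2, "offset": [0, 0, 0.2], "rot": [0, 0, 10.5]}
  ]
}}

```text
time_s: 21.75
eef_pos: [0.5276, -0.2017, 0.0754]
eef_rot: [-0.001, 0.924, 0.383, 0.001]
wrist_force: [-2.8, 9.9, 11.4]
opening: 0.404
grasp_force: 59.3
```

Run:
```python
from h import *
plan(526.7,-203.2,74,228,rows=1); o=ctrl.get_obs();print(o["torque"],o["q"])
```

```text
n 1 yaw0 45.0 dyaw -177.0 d [-0.9 -1.5 -1.4] tilt [ 0.002 -0.002 -1.   ] q6 0.21
[np.float64(-1.7), np.float64(0.4), np.float64(1.4)] rz 177.0
[1.90346045 0.93136564 0.05997117] [-0.57657561  0.34858165  1.74494977  0.00283466  1.04966468  0.20685873]
```

Request:
{"api": "apply_moves", "payload": {
  "moves": [
    {"jaw": 0.2, "offset": [0, 0, 0.2], "rot": [0, 0, 10.4]},
    {"jaw": 0.2, "offset": [0, 0, 0.2], "rot": [0, 0, 10.4]},
    {"jaw": 0.2, "offset": [0, 0, 0.2], "rot": [0, 0, 10.4]},
    {"jaw": 0.2, "offset": [0, 0, 0.2], "rot": [0, 0, 10.4]},
    {"jaw": 0.2, "offset": [0, 0, 0.2], "rot": [0, 0, 10.4]}
  ]
}}

```text
time_s: 22.38
eef_pos: [0.5282, -0.2021, 0.0745]
eef_rot: [-0.001, 0.998, -0.061, 0.001]
wrist_force: [-2.6, 8.2, 9.1]
opening: 0.402
grasp_force: 59.1
```

Request:
{"api": "apply_moves", "payload": {
  "moves": [
    {"jaw": 0.2, "offset": [0, 0, 0.2], "rot": [0, 0, 10.4]},
    {"jaw": 0.2, "offset": [0, 0, 0.2], "rot": [0, 0, 10.4]},
    {"jaw": 0.2, "offset": [0, 0, 0.2], "rot": [0, 0, 10.4]},
    {"jaw": 0.2, "offset": [0, 0, 0.2], "rot": [0, 0, 10.4]},
    {"jaw": 0.2, "offset": [0, 0, 0.2], "rot": [0, 0, 10.4]}
  ]
}}

```text
time_s: 23.0
eef_pos: [0.5282, -0.2029, 0.0735]
eef_rot: [-0.001, 0.87, -0.492, 0.0]
wrist_force: [-3.3, 4.0, 8.9]
opening: 0.407
grasp_force: 59.0
```

Request:
{"api": "apply_moves", "payload": {
  "moves": [
    {"jaw": 0.2, "offset": [0, 0, 0.2], "rot": [0, 0, 10.4]},
    {"jaw": 0.2, "offset": [0, 0, 0.2], "rot": [0, 0, 10.4]},
    {"jaw": 0.2, "offset": [0, 0, 0.2], "rot": [0, 0, 10.4]},
    {"jaw": 0.2, "offset": [0, 0, 0.2], "rot": [0, 0, 10.4]},
    {"jaw": 0.2, "offset": [0, 0, 0.2], "rot": [0, 0, 10.4]}
  ]
}}

```text
time_s: 23.62
eef_pos: [0.5275, -0.2032, 0.0725]
eef_rot: [0.0, -0.567, 0.824, 0.0]
wrist_force: [-6.7, 5.7, 10.8]
opening: 0.403
grasp_force: 59.3
```

Request:
{"api": "apply_moves", "payload": {
  "moves": [
    {"jaw": 0.2, "offset": [0, 0, 0], "rot": [0, 0, 0]},
    {"jaw": 0.7, "offset": [0, 0, 0], "rot": [0, 0, 0]},
    {"jaw": 0.75, "offset": [0, 0, 0], "rot": [0, 0, 0]},
    {"jaw": 0.75, "offset": [0, 0, 0], "rot": [0, 0, 0]},
    {"jaw": 0.75, "offset": [0, 0, 0], "rot": [0, 0, 0]}
  ]
}}

```text
time_s: 24.25
eef_pos: [0.5277, -0.2038, 0.0705]
eef_rot: [0.0, -0.569, 0.822, -0.0]
wrist_force: [0.3, -0.3, -0.5]
opening: 0.749
grasp_force: 0.0
```

Run:
```python
from h import *
plan(526.7,-203.2,74,228,rows=1); o=ctrl.get_obs();print(o["torque"],o["q"])
```

```text
n 1 yaw0 -110.7 dyaw -21.3 d [-1.   0.6  3.5] tilt [-0.    -0.001 -1.   ] q6 2.92
[np.float64(-0.2), np.float64(1.2), np.float64(-3.5)] rz 21.3
[-0.02574564  0.05062447  0.0123976 ] [-5.78447540e-01  3.56643208e-01  1.74601118e+00  2.76131574e-04
  1.03817777e+00  2.92363185e+00]
```

Request:
{"api": "apply_moves", "payload": {
  "moves": [
    {"jaw": 0.75, "offset": [0, 0.7, 1], "rot": [0, 0, -10.5]},
    {"jaw": 0.75, "offset": [0, 0, 0], "rot": [0, 0, -10.5]},
    {"jaw": 0.75, "offset": [0, 0, 0], "rot": [0, 0, -10.5]},
    {"jaw": 0.75, "offset": [0, 0, 0], "rot": [0, 0, -10.5]},
    {"jaw": 0.75, "offset": [0, 0, 0], "rot": [0, 0, -10.5]}
  ]
}}

```text
time_s: 24.88
eef_pos: [0.527, -0.2035, 0.0693]
eef_rot: [-0.0, 0.875, -0.483, 0.0]
wrist_force: [0.0, -0.1, -0.6]
opening: 0.752
grasp_force: 0.0
```

Request:
{"api": "apply_moves", "payload": {
  "moves": [
    {"jaw": 0.75, "offset": [0, 0, 0], "rot": [0, 0, -10.5]},
    {"jaw": 0.75, "offset": [0, 0, 0], "rot": [0, 0, -10.5]},
    {"jaw": 0.75, "offset": [0, 0, 0], "rot": [0, 0, -10.5]},
    {"jaw": 0.75, "offset": [0, 0, 0], "rot": [0, 0, -10.5]},
    {"jaw": 0.75, "offset": [0, 0, 0], "rot": [0, 0, -10.5]}
  ]
}}

```text
time_s: 25.5
eef_pos: [0.527, -0.2035, 0.0694]
eef_rot: [0.0, 0.999, -0.046, 0.0]
wrist_force: [0.4, -0.0, 0.9]
opening: 0.752
grasp_force: 0.0
```

Request:
{"api": "apply_moves", "payload": {
  "moves": [
    {"jaw": 0.75, "offset": [0, 0, 0], "rot": [0, 0, -10.5]},
    {"jaw": 0.75, "offset": [0, 0, 0], "rot": [0, 0, -10.5]},
    {"jaw": 0.75, "offset": [0, 0, 0], "rot": [0, 0, -10.5]},
    {"jaw": 0.75, "offset": [0, 0, 0], "rot": [0, 0, -10.5]},
    {"jaw": 0.75, "offset": [0, 0, 0], "rot": [0, 0, -10.5]}
  ]
}}

```text
time_s: 26.12
eef_pos: [0.5269, -0.2035, 0.0693]
eef_rot: [0.0, 0.916, 0.4, 0.0]
wrist_force: [0.2, 0.2, 0.5]
opening: 0.75
grasp_force: 0.0
```

Request:
{"api": "apply_moves", "payload": {
  "moves": [
    {"jaw": 0.75, "offset": [0, 0, 0], "rot": [0, 0, -10.5]},
    {"jaw": 0.75, "offset": [0, 0, 0], "rot": [0, 0, -10.5]},
    {"jaw": 0.75, "offset": [0, 0, 0], "rot": [0, 0, -10.5]},
    {"jaw": 0.75, "offset": [0, 0, 0], "rot": [0, 0, -10.5]},
    {"jaw": 0.75, "offset": [0, 0, 0], "rot": [0, 0, -10.5]}
  ]
}}

```text
time_s: 26.75
eef_pos: [0.527, -0.2035, 0.0694]
eef_rot: [0.0, 0.645, 0.764, 0.0]
wrist_force: [0.0, -0.1, -1.3]
opening: 0.751
grasp_force: 0.0
```

Request:
{"api": "apply_moves", "payload": {
  "moves": [
    {"jaw": 0.75, "offset": [0, 0, 0], "rot": [0, 0, -10.5]},
    {"jaw": 0.75, "offset": [0, 0, 0], "rot": [0, 0, -10.5]},
    {"jaw": 0.75, "offset": [0, 0, 0], "rot": [0, 0, -10.5]},
    {"jaw": 0.75, "offset": [0, 0, 0], "rot": [0, 0, -10.5]},
    {"jaw": 0.75, "offset": [0, 0, 0], "rot": [0, 0, -10.5]}
  ]
}}

```text
time_s: 27.38
eef_pos: [0.527, -0.2035, 0.0694]
eef_rot: [0.0, 0.24, 0.971, 0.0]
wrist_force: [0.8, 0.2, 0.0]
opening: 0.752
grasp_force: 0.0
```

Request:
{"api": "apply_moves", "payload": {
  "moves": [
    {"jaw": 0.75, "offset": [0, 0, 0], "rot": [0, 0, -10.5]},
    {"jaw": 0.75, "offset": [0, 0, 0], "rot": [0, 0, -10.5]},
    {"jaw": 0.75, "offset": [0, 0, 0], "rot": [0, 0, -10.5]},
    {"jaw": 0.75, "offset": [0, 0, 0], "rot": [0, 0, -10.5]},
    {"jaw": 0.75, "offset": [0, 0, 0], "rot": [0, 0, -10.5]}
  ]
}}

```text
time_s: 28.0
eef_pos: [0.527, -0.2035, 0.0694]
eef_rot: [0.0, -0.214, 0.977, -0.0]
wrist_force: [0.9, -0.8, -0.2]
opening: 0.75
grasp_force: 0.0
```

Run:
```python
from h import *
plan(527.2,-202.9,69,228,rows=1); o=ctrl.get_obs();print(o["wrist_force"],o["q"])
```

```text
n 1 yaw0 -155.3 dyaw 23.3 d [ 0.2  0.6 -0.4] tilt [-0. -0. -1.] q6 -2.58
[np.float64(-0.5), np.float64(0.4), np.float64(0.4)] rz -23.3
[ 0.92655385 -0.81660254 -0.18852343] [-5.78727597e-01  3.57087998e-01  1.74830680e+00  2.65702931e-04
  1.03578569e+00 -2.58049645e+00]
```

Request:
{"api": "apply_moves", "payload": {
  "moves": [
    {"jaw": 0.2, "offset": [0, 0.4, 0], "rot": [0, 0, 0]},
    {"jaw": 0.2, "offset": [0, 0, 0], "rot": [0, 0, 0]},
    {"jaw": 0.2, "offset": [0, 0, 0], "rot": [0, 0, 0]},
    {"jaw": 0.2, "offset": [0, 0, 0], "rot": [0, 0, 0]},
    {"jaw": 0.2, "offset": [0, 0, 0.2], "rot": [0, 0, 10.5]}
  ]
}}

```text
time_s: 28.62
eef_pos: [0.5266, -0.2026, 0.0695]
eef_rot: [0.0, -0.118, 0.993, 0.0]
wrist_force: [-3.4, 2.8, 6.1]
opening: 0.404
grasp_force: 59.3
```

Request:
{"api": "apply_moves", "payload": {
  "moves": [
    {"jaw": 0.2, "offset": [0, 0, 0.2], "rot": [0, 0, 10.5]},
    {"jaw": 0.2, "offset": [0, 0, 0.2], "rot": [0, 0, 10.5]},
    {"jaw": 0.2, "offset": [0, 0, 0.2], "rot": [0, 0, 10.5]},
    {"jaw": 0.2, "offset": [0, 0, 0.2], "rot": [0, 0, 10.5]},
    {"jaw": 0.2, "offset": [0, 0, 0.2], "rot": [0, 0, 10.5]}
  ]
}}

```text
time_s: 29.25
eef_pos: [0.5267, -0.2019, 0.0685]
eef_rot: [-0.0, 0.335, 0.942, 0.001]
wrist_force: [-2.7, 6.6, 6.5]
opening: 0.405
grasp_force: 59.3
```

Request:
{"api": "apply_moves", "payload": {
  "moves": [
    {"jaw": 0.2, "offset": [0, 0, 0.2], "rot": [0, 0, 10.5]},
    {"jaw": 0.2, "offset": [0, 0, 0.2], "rot": [0, 0, 10.5]},
    {"jaw": 0.2, "offset": [0, 0, 0.2], "rot": [0, 0, 10.5]},
    {"jaw": 0.2, "offset": [0, 0, 0.2], "rot": [0, 0, 10.5]},
    {"jaw": 0.2, "offset": [0, 0, 0.2], "rot": [0, 0, 10.5]}
  ]
}}

```text
time_s: 29.88
eef_pos: [0.5272, -0.2016, 0.0676]
eef_rot: [-0.0, 0.717, 0.697, 0.001]
wrist_force: [1.3, 7.2, 6.5]
opening: 0.403
grasp_force: 59.3
```

Request:
{"api": "apply_moves", "payload": {
  "moves": [
    {"jaw": 0.2, "offset": [0, 0, 0.2], "rot": [0, 0, 10.5]},
    {"jaw": 0.2, "offset": [0, 0, 0.2], "rot": [0, 0, 10.5]},
    {"jaw": 0.2, "offset": [0, 0, 0.2], "rot": [0, 0, 10.5]},
    {"jaw": 0.2, "offset": [0, 0, 0.2], "rot": [0, 0, 10.5]},
    {"jaw": 0.2, "offset": [0, 0, 0.2], "rot": [0, 0, 10.5]}
  ]
}}

```text
time_s: 30.5
eef_pos: [0.5277, -0.2018, 0.0666]
eef_rot: [-0.0, 0.951, 0.308, 0.001]
wrist_force: [3.3, 5.5, 3.7]
opening: 0.407
grasp_force: 59.2
```

Request:
{"api": "apply_moves", "payload": {
  "moves": [
    {"jaw": 0.2, "offset": [0, 0, 0.2], "rot": [0, 0, 10.5]},
    {"jaw": 0.2, "offset": [0, 0, 0.2], "rot": [0, 0, 10.5]},
    {"jaw": 0.2, "offset": [0, 0, 0.2], "rot": [0, 0, 10.5]},
    {"jaw": 0.2, "offset": [0, 0, 0.2], "rot": [0, 0, 10.5]},
    {"jaw": 0.2, "offset": [0, 0, 0.2], "rot": [0, 0, 10.5]}
  ]
}}

```text
time_s: 31.12
eef_pos: [0.528, -0.2025, 0.0657]
eef_rot: [-0.001, 0.989, -0.145, 0.001]
wrist_force: [3.2, 3.7, 2.9]
opening: 0.405
grasp_force: 59.4
```

Run:
```python
from h import *
plan(527.2,-202.9,69,228,rows=1); o=ctrl.get_obs();print(o["torque"],o["q"])
```

```text
n 1 yaw0 -16.6 dyaw -115.4 d [-0.8 -0.4  3.3] tilt [ 0.003 -0.001 -1.   ] q6 1.28
[np.float64(-0.6), np.float64(0.7), np.float64(-3.3)] rz 115.4
[ 0.8756781  -0.50741471  0.04548339] [-0.57724378  0.36262738  1.74985336  0.00246868  1.02692918  1.28236189]
```

Request:
{"api": "apply_moves", "payload": {
  "moves": [
    {"jaw": 0.2, "offset": [0, 0, 0.1], "rot": [0, 0, 5]},
    {"jaw": 0.2, "offset": [0, 0, 0.1], "rot": [0, 0, 5]},
    {"jaw": 0.2, "offset": [0, 0, 0.1], "rot": [0, 0, 5]},
    {"jaw": 0.2, "offset": [0, 0, 0.1], "rot": [0, 0, 5]},
    {"jaw": 0.2, "offset": [0, 0, 0.1], "rot": [0, 0, 5]}
  ]
}}

```text
time_s: 31.75
eef_pos: [0.5279, -0.2028, 0.0652]
eef_rot: [-0.001, 0.935, -0.354, 0.001]
wrist_force: [2.5, 2.3, 3.1]
opening: 0.405
grasp_force: 59.4
```

Run:
```python
from h import *
o=ctrl.get_obs();print(o["torque"],o["q"][5],o["joint_efforts"])
```

```text
[ 0.64500643 -0.47584735  0.02057393] 1.7155428067868295 [ -1.79438431 -45.77736855 -27.61398196  -1.04249384   0.08511703
  -0.86170223]
```

Request:
{"api": "apply_moves", "payload": {
  "moves": [
    {"jaw": 0.2, "offset": [0, 0, 0.1], "rot": [0, 0, 5]},
    {"jaw": 0.2, "offset": [0, 0, 0.1], "rot": [0, 0, 5]},
    {"jaw": 0.2, "offset": [0, 0, 0.1], "rot": [0, 0, 5]},
    {"jaw": 0.2, "offset": [0, 0, 0.1], "rot": [0, 0, 5]},
    {"jaw": 0.2, "offset": [0, 0, 0], "rot": [0, 0, 0]}
  ]
}}

```text
time_s: 32.38
eef_pos: [0.5277, -0.2031, 0.0648]
eef_rot: [-0.001, 0.861, -0.509, 0.001]
wrist_force: [1.9, 2.4, 3.9]
opening: 0.403
grasp_force: 59.4
```

Run:
```python
from h import *
o=ctrl.get_obs();print(o["torque"],o["q"][5],o["joint_efforts"])
```

```text
[ 0.59477447 -0.58565545 -0.08014173] 2.0605635552043164 [ -1.52424362 -45.26156902 -27.12743282  -1.0554507    0.19414242
   0.42896206]
```

Request:
{"api": "apply_moves", "payload": {
  "moves": [
    {"jaw": 0.2, "offset": [0, 0, 0.1], "rot": [0, 0, 5]},
    {"jaw": 0.2, "offset": [0, 0, 0.1], "rot": [0, 0, 5]},
    {"jaw": 0.2, "offset": [0, 0, 0.1], "rot": [0, 0, 5]},
    {"jaw": 0.2, "offset": [0, 0, 0], "rot": [0, 0, 5]},
    {"jaw": 0.2, "offset": [0, 0, 0], "rot": [0, 0, 5]}
  ]
}}

```text
time_s: 33.0
eef_pos: [0.5272, -0.2033, 0.0644]
eef_rot: [0.0, 0.731, -0.682, 0.001]
wrist_force: [0.9, 1.8, 5.3]
opening: 0.405
grasp_force: 60.4
```

Run:
```python
from h import *
o=ctrl.get_obs();print(o["torque"],o["q"][5],o["joint_efforts"],o["wrist_force"])
```

```text
[ 0.18848337 -0.19819488  1.64502012] 2.4955166009373992 [ -3.56712945 -44.03614998 -27.22991109  -0.24654645  -0.31249962
   0.58919566] [0.91213162 1.84300259 5.29622661]
```

Torque jumped to 1.6 N m, so the screw is at its stop. I'll let go.

Request:
{"api": "apply_moves", "payload": {
  "moves": [
    {"jaw": 0.6, "offset": [0, 0, 0], "rot": [0, 0, 0]},
    {"jaw": 0.75, "offset": [0, 0, 0], "rot": [0, 0, 0]},
    {"jaw": 0.75, "offset": [0, 0, 0], "rot": [0, 0, 0]},
    {"jaw": 0.75, "offset": [0, 0, -20], "rot": [0, 0, 0]},
    {"jaw": 0.75, "offset": [0, 0, -40], "rot": [0, 0, 0]}
  ]
}}

```text
time_s: 33.62
eef_pos: [0.5252, -0.2023, 0.1227]
eef_rot: [0.0, 0.731, -0.683, -0.002]
wrist_force: [1.5, 0.2, 0.5]
opening: 0.747
grasp_force: 0.0
```

Request:
{"api": "apply_moves", "payload": {
  "moves": [
    {"jaw": 0.75, "offset": [0, 0, -50], "rot": [0, 0, 0]},
    {"jaw": 0.75, "offset": [0, 0, -30], "rot": [0, 0, 0]},
    {"jaw": 0.75, "offset": [30, 0, 0], "rot": [0, 0, 0]},
    {"jaw": 0.75, "offset": [40, 0, 0], "rot": [0, 0, 0]},
    {"jaw": 0.75, "offset": [0, 0, 0], "rot": [0, 0, 0]}
  ]
}}

```text
time_s: 34.25
eef_pos: [0.5312, -0.2754, 0.204]
eef_rot: [0.0, 0.73, -0.684, 0.001]
wrist_force: [0.4, 0.4, 0.6]
opening: 0.747
grasp_force: 0.0
```

Run:
```python
from h import *
for n in ("wrist","scene"):
    im,dp,P=look(n); save(im,"f_%s.png"%n); Z=P[...,2]*1000; hsv=cv2.cvtColor(im,cv2.COLOR_RGB2HSV)
    near=np.hypot(P[...,0]-.5268,P[...,1]+.203)<.022
    m=near&(Z>80)&(Z<112); print(n,"knob top",m.sum(),np.percentile(Z[m],[50,95]).round(1) if m.any() else "")
    b=(hsv[...,0]>100)&(hsv[...,0]<130)&(hsv[...,1]>120)&(Z>40)&(Z<64)&(np.hypot(P[...,0]-.5268,P[...,1]+.203)<.11)
    if b.any(): print("strap",b.sum(),np.percentile(Z[b],[10,50,90]).round(1),cv2.minAreaRect((P[b][:,:2]*1000).astype(np.float32)))
    red=((hsv[...,0]<8)|(hsv[...,0]>172))&(hsv[...,1]>120)&(Z>58)&(Z<85)&(P[...,1]<0)
    if red.any(): q=(P[red]*1000).mean(0); print("pin",red.sum(),q.round(1),np.degrees(np.arctan2(q[1]+203,q[0]-526.8)))
a=cv2.imread("pics/f_scene.png")[130:310,100:300]; b=cv2.imread("pics/f_wrist.png")
cv2.imwrite("pics/final.png",np.hstack([cv2.resize(a,(400,360),interpolation=cv2.INTER_CUBIC),cv2.resize(b,(400,300)).repeat(1,0) if 0 else cv2.copyMakeBorder(cv2.resize(b,(400,300)),0,60,0,0,0)]))
print(ctrl.get_obs()["eef_pos"])
```

```text
wrist knob top 1333 [94.9 96.2]
strap 845 [47.9 49.  49.9] ((555.6749267578125, -171.99761962890625), (122.34391784667969, 22.16040802001953), 56.31310272216797)
pin 140 [ 587.1 -130.8   71.2] 50.10474105586383
scene knob top 155 [92.3 95.3]
strap 87 [45.2 46.9 49.2] ((563.3093872070312, -161.40487670898438), (74.75270080566406, 13.499162673950195), 51.97434997558594)
pin 18 [ 240.9 -416.9   74.6] -143.1961385450799
[ 0.53102812 -0.27284017  0.20355462]
```

View pics/final.png

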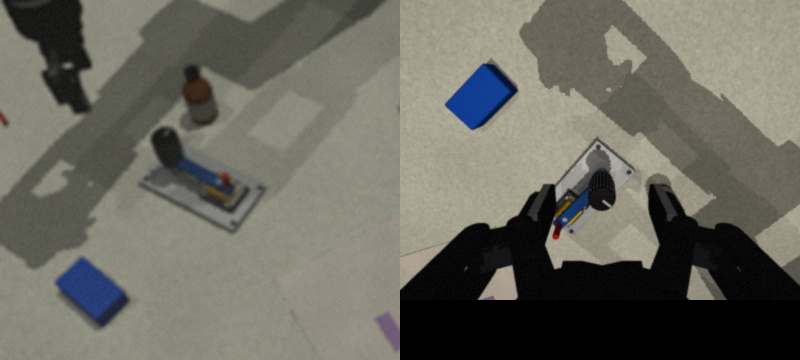

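The scene shows the knob down (94.9 mm), the strap over the cassette, and the bottle and slide box undisturbed. I'll check the strap angle more exactly from the top camera.

Run:
```python
from h import *
v,u=np.mgrid[:420,:560]
def back(n,uv,z):
    K,d,p=params(n); M=np.array(p["cam_to_world"]); r=M[:3,:3]@np.append(cv2.undistortPoints(np.array([[uv]],float),K,d).ravel(),1)
    return (M[:3,3]+r*(z-M[2,3])/r[2])*1000
d0=np.load("top.npz"); im0=d0["im"]
im1,dp,P=look("top")
for t,im,zp in(("start",im0,.075),("now",im1,.063)):
    hsv=cv2.cvtColor(im,cv2.COLOR_RGB2HSV).astype(int)
    red=((hsv[...,0]<8)|(hsv[...,0]>172))&(hsv[...,1]>110)&(u>330)&(u<470)&(v>190)&(v<260)
    blue=(hsv[...,0]>100)&(hsv[...,0]<130)&(hsv[...,1]>110)&(u>340)&(u<445)&(v>205)&(v<265)
    print(t,red.sum(),blue.sum())
    if red.any():
        q=back("top",[u[red].mean(),v[red].mean()],zp); print("pin",q.round(1),np.degrees(np.arctan2(q[1]+203,q[0]-526.8)).round(1),np.hypot(q[1]+203,q[0]-526.8).round(1))
    if blue.sum()>20:
        pts=np.array([back("top",[a,b],zp-.015) for a,b in zip(u[blue],v[blue])])[:,:2]
        l=cv2.fitLine(pts.astype(np.float32),cv2.DIST_HUBER,0,.01,.01).ravel(); print("strap line",np.degrees(np.arctan2(l[1],l[0])).round(1),pts.mean(0).round(1), "centroid ang",np.degrees(np.arctan2(pts[:,1].mean()+203,pts[:,0].mean()-526.8)).round(1))
```

```text
start 26 242
pin [ 580.2 -275.    75. ] -53.4 89.7
strap line -52.6 [ 562.9 -248.8] centroid ang -51.7
now 25 294
pin [ 579.7 -142.    63. ] 49.1 80.7
strap line 55.1 [ 559.2 -161.7] centroid ang 51.9
```

Run:
```python
from h import *
plan(556,-164,200,53.5,rows=14,way=1)
```

```text
n 14 yaw0 -86.2 dyaw 139.7 d [ 24.9 108.3  -3.6] tilt [-0.001  0.    -1.   ] q6 2.40
[np.float64(-7.6), np.float64(-2.3), np.float64(0.3)] rz -10.0
[np.float64(-7.1), np.float64(-3.6), np.float64(0.3)] rz -10.0
[np.float64(-6.4), np.float64(-4.7), np.float64(0.3)] rz -10.0
[np.float64(-5.4), np.float64(-5.8), np.float64(0.3)] rz -10.0
[np.float64(-4.4), np.float64(-6.6), np.float64(0.3)] rz -10.0
[np.float64(-3.1), np.float64(-7.3), np.float64(0.3)] rz -10.0
[np.float64(-1.8), np.float64(-7.7), np.float64(0.3)] rz -10.0
[np.float64(-0.5), np.float64(-7.9), np.float64(0.3)] rz -10.0
[np.float64(0.9), np.float64(-7.9), np.float64(0.3)] rz -10.0
[np.float64(2.3), np.float64(-7.6), np.float64(0.3)] rz -10.0
[np.float64(3.5), np.float64(-7.1), np.float64(0.3)] rz -10.0
[np.float64(4.7), np.float64(-6.4), np.float64(0.3)] rz -10.0
[np.float64(5.8), np.float64(-5.5), np.float64(0.3)] rz -10.0
[np.float64(6.6), np.float64(-4.4), np.float64(0.3)] rz -10.0
```

Request:
{"api": "apply_moves", "payload": {
  "moves": [
    {"jaw": 0.75, "offset": [-7.6, -2.3, 0], "rot": [0, 0, -10]},
    {"jaw": 0.75, "offset": [-7, -3.6, 0], "rot": [0, 0, -10]},
    {"jaw": 0.75, "offset": [-6.4, -4.7, 0], "rot": [0, 0, -10]},
    {"jaw": 0.75, "offset": [-5.4, -5.8, 0], "rot": [0, 0, -10]},
    {"jaw": 0.75, "offset": [-4.4, -6.6, 0], "rot": [0, 0, -10]}
  ]
}}

```text
time_s: 35.02
eef_pos: [0.5402, -0.2327, 0.2039]
eef_rot: [-0.0, 0.952, -0.307, 0.0]
wrist_force: [0.4, 0.3, 0.1]
opening: 0.75
grasp_force: 0.0
```

Request:
{"api": "apply_moves", "payload": {
  "moves": [
    {"jaw": 0.75, "offset": [-3, -7.3, 0], "rot": [0, 0, -10]},
    {"jaw": 0.75, "offset": [-2, -7.7, 0], "rot": [0, 0, -10]},
    {"jaw": 0.75, "offset": [-0.5, -8, 0], "rot": [0, 0, -10]},
    {"jaw": 0.75, "offset": [1, -8, 0], "rot": [0, 0, -10]},
    {"jaw": 0.75, "offset": [2.3, -7.6, 0], "rot": [0, 0, -10]}
  ]
}}

```text
time_s: 35.65
eef_pos: [0.549, -0.1938, 0.2039]
eef_rot: [-0.0, 0.992, 0.124, 0.0]
wrist_force: [-0.8, -0.4, 0.2]
opening: 0.745
grasp_force: 0.0
```

Request:
{"api": "apply_moves", "payload": {
  "moves": [
    {"jaw": 0.75, "offset": [3.5, -7, 0], "rot": [0, 0, -10]},
    {"jaw": 0.75, "offset": [4.7, -6.4, 0], "rot": [0, 0, -10]},
    {"jaw": 0.75, "offset": [5.8, -5.5, 0], "rot": [0, 0, -10]},
    {"jaw": 0.75, "offset": [6.6, -4.4, 0], "rot": [0, 0, -9.7]},
    {"jaw": 0.75, "offset": [0, 0, 0], "rot": [0, 0, 0]}
  ]
}}

```text
time_s: 36.28
eef_pos: [0.5559, -0.163, 0.204]
eef_rot: [-0.0, 0.893, 0.451, 0.0]
wrist_force: [-0.1, -0.6, 0.3]
opening: 0.748
grasp_force: 0.0
```

Run:
```python
from h import *
im,dp,P=look("wrist"); o=ctrl.get_obs(); save(im,"w9.png"); Z=P[...,2]*1000; hsv=cv2.cvtColor(im,cv2.COLOR_RGB2HSV)
th=np.radians(53.5); c=np.array([.5775,-.1348]); d=np.array([np.cos(th),np.sin(th)]); n=np.array([-d[1],d[0]])
X=(P[...,:2]-c)@d*1000; Y=(P[...,:2]-c)@n*1000
m=(Z>23.5)&(Z<30)&(abs(X)<33)&(abs(Y)<28); print("walls Y",np.percentile(Y[m],[1,99]).round(1),cv2.minAreaRect(np.c_[X[m],Y[m]].astype(np.float32)))
b=(hsv[...,0]>100)&(hsv[...,0]<130)&(hsv[...,1]>110)&(Z>44)&(Z<53)&(abs(Y)<40)&(X>-75)&(X<18)
l=cv2.fitLine(np.c_[X[b],Y[b]].astype(np.float32),cv2.DIST_HUBER,0,.01,.01).ravel(); print("strap",b.sum(),l.round(3))
for a in(-50,-30,-10,10):
    k=b&(abs(X-a)<6)
    if k.sum()>10: print(a,np.percentile(Y[k],[3,97]).round(1))
red=((hsv[...,0]<8)|(hsv[...,0]>172))&(hsv[...,1]>120)&(Z>50)&(Z<85)&(abs(Y)<40)
if red.any(): print("pin",red.sum(),X[red].mean(),np.percentile(Y[red],[3,50,97]).round(1))
m=(Z>91)&(Z<98)&(abs(X+85)<25)&(abs(Y)<25); print("knob",m.sum(),np.percentile(Y[m],[2,98]) if m.any() else "")
yl=(hsv[...,0]>20)&(hsv[...,0]<35)&(hsv[...,1]>100)&(Z>28)&(Z<40)&(abs(X)<30)&(abs(Y)<25); print("yellow",np.percentile(X[yl],[1,99]),np.percentile(Y[yl],[1,99]))
```

```text
walls Y [-21.6  20.7] ((-0.14796066284179688, -0.27657318115234375), (43.43720626831055, 55.37600326538086), 89.13665771484375)
strap 1292 [ 1.0000e+00 -2.7000e-02 -3.1367e+01 -1.8670e+00]
-50 [-9.   6.9]
-30 [-9.8  5.9]
-10 [-10.5   4.8]
10 [-11.2   3.8]
pin 109 12.920320799976816 [-7.6 -3.4  0.1]
knob 1203 [-16.09077353  16.8194588 ]
yellow [-20.31998164  19.99388172] [-14.01121988  14.06785126]
```

View pics/w9.png

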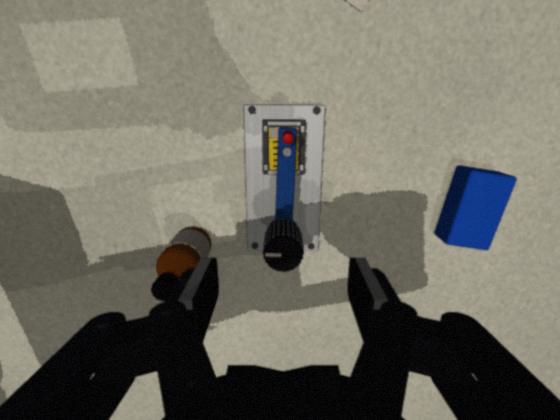

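The picture shows the strap from the knob (283,245) to the pin (288,138), over the seated yellow cassette. Measured against the knob and nest line in the same picture, the swing is about 0.03 rad, under the 0.07 limit. The knob stands at its home height and the gripper is clear, so I'm handing in.

```bash
python3 -c "
from bench import ctrl; print(ctrl.hand_in())"
```

```text
the job is handed in; nothing more can be done
None
```

I handed the job in at about 36 s, and no verdict came back. By my measurements the yellow cassette is seated with its writing end away from the post, the strap is about 0.03 rad from its stop (limit 0.07), the screw is turned to its hard stop, the gripper is clear, and the pad force was not measured.

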